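Fetch the gearbox cover from between the parts and fit it

TASK

The gearbox cover lies on the rubber mat, hemmed in by a flanged shaft and a pump standing upright close on either side of it. First lift the shaft and the pump out of the way into the metal drip tray leaving the cover in its place; with both standing in the tray, fit the cover on the gearbox housing, its chamfered corners over the chamfered corners of the raised rim so that it sits fully down and flat; only then put the shaft and the pump back on the mat, each where it stood. Keep the shaft and pump upright throughout and leave the hammer, the can and the control module alone.

Things in the scene. Friction and masses are not known exactly. Their poses are not given: they have to be found in the camera images.
- cover: Loose aluminium cover, an upside-down pan, 0.3 kg, 56 (x) by 92 (y) by 32 mm high (low ribs +3): solid top 12 mm, below it a skirt 20 mm deep, walls 5 mm, cavity 46 x 82 mm. Only the two +y corners are chamfered (14 mm, 45 degrees, in and out). Origin: centre of its underside, z up. Lies flat on the mat; to be gripped across its 56 mm, where shaft and pump stand a few mm off at the start.
- shaft: Loose steel flanged shaft standing upright on the mat, 0.6 kg, 105 mm tall: round flange 60 mm diameter, 10 mm thick at the bottom, splined part 38 mm diameter up to 50 mm, then plain 26 mm diameter to the top. Origin: centre of its underside, z up. It stands at one long side of the cover (which one varies), about 68 mm from the cover's centre along the mat's x.
- pump: Loose dark pump standing upright on the mat, 0.5 kg: square foot 60 x 60 x 8 mm, square column 40 x 40 mm up to 95 mm, bright round cap 28 mm diameter up to 101 mm, a small round port 6 mm proud at height 36 mm on its +y face. Origin: centre of its underside, x and y square to the faces. It stands at the cover's other long side, about 68 mm from the cover's centre.
- bay: Fixed black rubber mat, 215 mm (x) by 140 mm (y), 3 mm thick, on which the shaft, cover and pump stand in a row along its x. Origin: centre of its underside on the bench.
- tray: Fixed empty metal drip tray, 200 mm (x) by 150 mm (y), walls 3 mm thick and 10 mm high, floor 3 mm thick. Origin: centre of its underside on the bench. The shaft and the pump fit in it side by side along x, for example 50 mm either side of the centre.
- housing: Fixed dark gearbox housing, flat top flange 96 (x) by 132 mm (y) at height 60 mm. On its middle a bright rim block 41 (x) by 77 (y), 13 mm high, upper 5 mm bevelled in by 4 mm, its two +y corners chamfered: the cover fits over it with 2.5 mm play, +y end to +y end only. Origin: underside centre, below the block. Seated, the cover's origin is 60 mm above it, axes alike.
- hammer: Loose hammer lying on the bench beyond the work, handle along its own -x; a bystander.
- can: Loose can, 60 mm diameter, 150 mm tall, standing on the bench beyond the work; origin at the centre of its underside; a bystander.
- module: Loose control module, flat aluminium box 50 x 70 x 16 mm with a black connector on top (28 mm in all), lying on the bench close in front of the robot; origin at the centre of its underside; a bystander.
There are look-alikes about, which are no part of the job. What is shaped like the cover but blue or yellow is not meant.

How it is judged:
By the outcome, as a careful person would: the job done as asked, in the order asked, and still so for the second after the job is handed in, with the robot touching nothing.
It also fails if it takes over 136 s, if anything falls off the work surface, if the arm or the gripper's body presses on something with over 40 N, if the wrist force passes 120 N, or if a joint passes its speed limit or range.

ROBOT

A 6-joint arm with a two-finger parallel gripper is mounted at the origin on the work surface. World frame = base frame: x ahead of the robot, y to its left, z up, the work surface at z = 0. Lengths are in m, angles in rad, forces in N, time in s.
With the tool pointing down it reaches from about 0.35 to 0.975 m from the base axis. Payload 4.9 kg.
Tool frame: the origin (TCP) lies at the very end of the fingers, on their centre line; the grasp point (between the pads) lies 19 mm behind it; z points along the fingers, y is the direction in which the jaws open and shut (so a half turn about z gives the same grasp; the last joint's range is limited). The gripper opens to 85 mm and grips with 20 to 120 N. Pads are 22 mm wide; open, the fingers measure 114 mm over their backs; the gripper's body (76 mm by 85 mm) begins 54 mm behind the grasp point. The pads swing forward as they close: fully open they stand 13 mm farther back than shut.
Start: joints at [-0.119, 0.053, 1.613, -0, 1.476, -0.119], TCP at [0.625, 0, 0.231] pointing down, gripper open.
Joint ranges: [-3.01, 3.01], [-1.01, 2.22], [0.06, 2.58], [-1.02, 4.17], [0.09, 2.62], [-3.14, 3.14]. Speed limits (rad/s): [2.57, 2.57, 3.14, 3.14, 3.14, 3.14].

INTERFACE

Orientations are given as a unit quaternion [w, x, y, z].
In Python, from plant import monitor, eyes, manip gives the robot as it stands.
- The arm moves only by the tool step_arm, never from a script. Its argument "motion" is a list of rows, each a list of 7 numbers: the shift along the world's x, y, z scaled (see below), then the turn, a rotation vector about the world's x, y, z scaled (see below), then the closure in counts, from 0 (fully open) to 255 (shut). In form: [[x, y, z, ax, ay, az, grip], ...]. A call has 1 to 10 rows; each row is the pose to reach, as a shift and turn from the pose commanded when the call began; what a row does not reach only later rows make up. The controller multiplies each number of a shift by 0.5 m and each number of a turn by 1.5 rad. A row lasts 1/10 s, in which the tool goes at most 50 mm and 8.59 degrees, less where a joint would pass 70% of its speed; a pose out of reach is approached as far as the arm can. A call with a number of a shift or a turn outside -1 to 1 is refused whole. A call with a gripper value outside its range is refused whole. The fingers move at their own pace and stop on an object; the grip force is fixed at half the most. Time passes only in rows, so rows that repeat a pose let the fingers close. It gives the time, the measured TCP pose, the force and the opening at its end, in the units of the state.
- monitor.state(): the state, without advancing time (a new reading comes with each control period).
- eyes.grab_frame(name): name is "scene" or "side" or "wrist"; returns a dict with "pixels" (480x640x3 uint8, red, green, blue), "mtx" (3x3 intrinsics, pixels), "rvec" (rotation vector, rad) and "tvec" (3), from world to camera coordinates, as OpenCV has them; the wrist camera has in their place "hand_eye" (4x4, takes a point from camera to tool coordinates, whose origin is the TCP and whose axes are the flange's). Camera axes: x right, y down, z forward; pixel columns grow to the right and rows downward; lengths in m; the calibration is good to about 2 mm. A picture is of the moment at which its call begins: read the wrist's pose just before it. There is no depth.
- manip.job_done(): hands the job in, once; it reports no verdict.
Trained networks look in the newest picture that a camera, given by its name, has taken for a name from the list of things; names that differ only in an ending like _2 or _b are one class to them, and where a whole thing is asked for, a point or a joint stands for the part that bears it (a point fixed in the world has none). Each returns a list of dicts, best first, with "p" (0 to 1); they miss things now and then, are a little off and sometimes report something else, mostly with a low value. They report only what shows in the picture. A call takes as long as a camera call. They do not tell look-alikes from the thing itself.
- eyes.look_for(name, camera): "box" ([centre column, centre row, width, height] in pixels, round what is visible of it).
- eyes.pinpoint(name, camera): "uv" ([column, row] in pixels: a listed point, or the origin of a listed thing).
The state is a dict: "time": time; "joint_pos": joint angles; "joint_vel": joint speeds; "joint_efforts": joint torques, N m; "tool_pos": TCP position; "tool_rot": TCP orientation; "contact_force": force on the tool from outside, world axes, zero at the start; "ft_torque": the same for the moment, N m; "gripper_width": opening from 0.0 (shut) to 1.0 (fully open).
Only numpy, scipy, OpenCV 4.12 (cv2) and the standard library are available. Lean on these libraries where they do the work, as an engineer would, in place of code of your own. Each camera call takes 0.05 s, during which the arm holds its last target.

## Working session

There is one attempt and no reset: what is moved stays moved. The work goes in short steps, Python scripts to look and compute and a tool call to move; the robot and the scene stay as the last step left them, time stands still between calls to the robot, and variables do not carry over. Pictures are saved under pics/ and viewed, and the job is handed in when it is done.

Besides the shell and the picture viewer there is one more tool, called after "Emit:" by a JSON object that holds its "api" and its "payload", one argument or row to a line. step_arm: Moves the arm, as the interface text tells. Its arguments: {"type":"object","properties":{"motion":{"type":"array","items":{"type":"array","items":{"type":"number"}}}},"required":["motion"]}

```bash
ls; mkdir -p pics
python3 - <<'E'
from plant import monitor, eyes, manip
import cv2
for n in ["scene","side","wrist"]:
    f=eyes.grab_frame(n); cv2.imwrite(f"pics/{n}0.png",f["pixels"][:,:,::-1])
    print(n,{k:v for k,v in f.items() if k!="pixels"})
    for o in ["cover","shaft","pump","bay","tray","housing"]:
        print(o,[(round(d["p"],2),[round(float(t)) for t in d["uv"]]) for d in eyes.pinpoint(o,n)][:4])
print(monitor.state())
E
```

```text
pics
scene {'mtx': array([[491.67232872,   0.        , 320.02509186],
       [  0.        , 491.67232872, 237.65134154],
       [  0.        ,   0.        ,   1.        ]]), 'rvec': array([ 1.84077287,  1.90595351, -0.6135693 ]), 'tvec': array([ 0.08886687, -0.3874596 ,  1.45933162])}
cover [(0.74, [163, 239]), (0.66, [231, 166]), (0.56, [233, 232]), (0.3, [238, 257])]
shaft [(0.72, [239, 256])]
pump [(0.62, [231, 212]), (0.26, [231, 233])]
bay [(0.77, [232, 237])]
tray [(0.67, [351, 273])]
housing [(0.72, [350, 276]), (0.56, [481, 261])]
side {'mtx': array([[597.31256268,   0.        , 321.927258  ],
       [  0.        , 597.31256268, 246.4664279 ],
       [  0.        ,   0.        ,   1.        ]]), 'rvec': array([ 0.07724197, -2.72690862,  1.45111736]), 'tvec': array([0.52465404, 0.09778765, 1.14856384])}
cover [(0.86, [345, 185]), (0.68, [444, 214]), (0.57, [353, 216])]
shaft [(0.65, [320, 219])]
pump [(0.63, [377, 213])]
bay [(0.68, [352, 219])]
tray [(0.56, [294, 291])]
housing [(0.74, [314, 410])]
wrist {'mtx': array([[373.29374886,   0.        , 314.33784064],
       [  0. 
[... 616 characters left out ...]
array([-1.18980081e-01,  5.26609839e-02,  1.61290675e+00,  6.59032333e-06,
        1.47601355e+00, -1.18981179e-01]), 'joint_vel': array([ 1.13641967e-03,  1.62303587e-03,  8.56201478e-05,  3.76364734e-04,
       -1.64004987e-03, -1.15318124e-04]), 'joint_efforts': array([ 7.02906673e-04, -3.93696606e+01, -3.70472646e+01, -1.76683616e-04,
        5.70289521e-04, -1.33240891e-05]), 'tool_pos': array([6.24975034e-01, 1.76969380e-05, 2.31323748e-01]), 'tool_rot': array([2.43916095e-06, 7.07106613e-01, 7.07106949e-01, 6.09153607e-06]), 'contact_force': array([-1.01457874,  0.39675895, -0.31865759]), 'ft_torque': array([ 0.00911193, -0.01135463, -0.0356093 ]), 'gripper_width': 1.0031770551824428}
```

View pictures.

View pics/scene0.png

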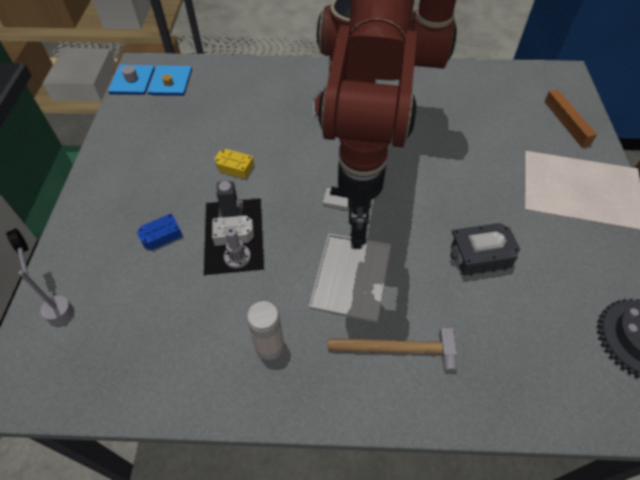

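View pics/side0.png

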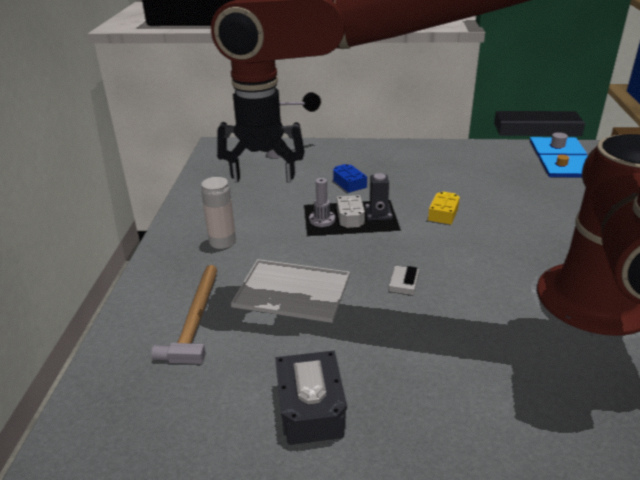

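View pics/wrist0.png

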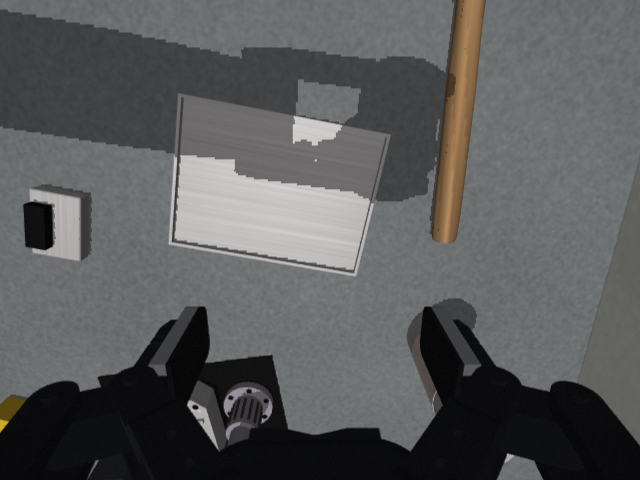

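The scene image shows the mat at about (233,236). On it are the shaft at (237,250), the white cover at (233,230) and the pump at (228,200). The tray is at (350,275) and the housing at (485,248). Possible cover look-alikes are the blue one at (160,231) and the yellow one at (234,163). The module at (335,198) is also light-coloured. The description fits the bare aluminium one on the mat, at (233,230) in scene and (351,210) in side.

```bash
cat > h.py <<'E'
import numpy as np, cv2
from scipy.spatial.transform import Rotation as R
from plant import monitor, eyes, manip
def cam(name):
    s=monitor.state(); f=eyes.grab_frame(name)
    K=f["mtx"]
    if name=="wrist":
        q=s["tool_rot"]; T=np.eye(4); T[:3,:3]=R.from_quat([q[1],q[2],q[3],q[0]]).as_matrix(); T[:3,3]=s["tool_pos"]
        C=T@f["hand_eye"]; W=np.linalg.inv(C)
    else:
        W=np.eye(4); W[:3,:3]=cv2.Rodrigues(f["rvec"])[0]; W[:3,3]=f["tvec"]
    return f["pixels"],K,W
def plane(uv,z,K,W):
    C=np.linalg.inv(W); d=C[:3,:3]@np.linalg.inv(K)@np.array([uv[0],uv[1],1.]); o=C[:3,3]
    return o+d*(z-o[2])/d[2]
def proj(P,K,W):
    P=np.atleast_2d(P); c=P@W[:3,:3].T+W[:3,3]; u=c@K.T; return u[:,:2]/u[:,2:]
def save(px,n,crop=None,s=1):
    if crop: x0,y0,x1,y1=crop; px=px[y0:y1,x0:x1]
    px=cv2.resize(px,None,fx=s,fy=s,interpolation=cv2.INTER_CUBIC); cv2.imwrite(f"pics/{n}.png",px[:,:,::-1])
E
python3 - <<'E'
from h import *
p,K,W=cam("scene"); 
np.savez("sc.npz",p=p,K=K,W=W)
save(p,"sc_mat",(190,140,290,290),4); save(p,"sc_house",(440,210,530,285),7)
for n,uv,z in [("mat",(232,237),0),("shaft",(239,256),.003),("cover",(233,232),.003),("pump",(231,212),.003),("tray",(351,273),0),("housing",(481,261),0)]: print(n,plane(uv,z,K,W).round(4))
p,K,W=cam("side"); np.savez("sd.npz",p=p,K=K,W=W)
save(p,"sd_mat",(290,160,410,245),6); save(p,"sd_house",(260,340,360,450),5)
for n,uv,z in [("mat",(352,219),0),("shaft",(320,219),.003),("cover",(353,216),.003),("pump",(377,213),.003),("tray",(294,291),0),("housing",(314,410),0)]: print(n,plane(uv,z,K,W).round(4))
E
```

```text
mat [ 0.483 -0.284  0.   ]
shaft [ 0.539  -0.2592  0.003 ]
cover [ 0.4702 -0.2829  0.003 ]
pump [ 0.4089 -0.2965  0.003 ]
tray [0.5749 0.003  0.    ]
housing [0.5323 0.3051 0.    ]
mat [ 0.4737 -0.2745  0.    ]
shaft [ 0.5488 -0.2671  0.003 ]
cover [ 0.4716 -0.2833  0.003 ]
pump [ 0.4149 -0.2989  0.003 ]
tray [0.5813 0.0038 0.    ]
housing [ 0.5178  0.3018 -0.    ]
```

View pics/sc_mat.png

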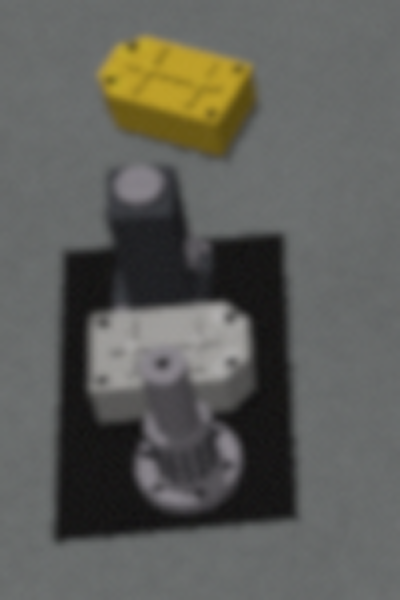

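View pics/sd_mat.png

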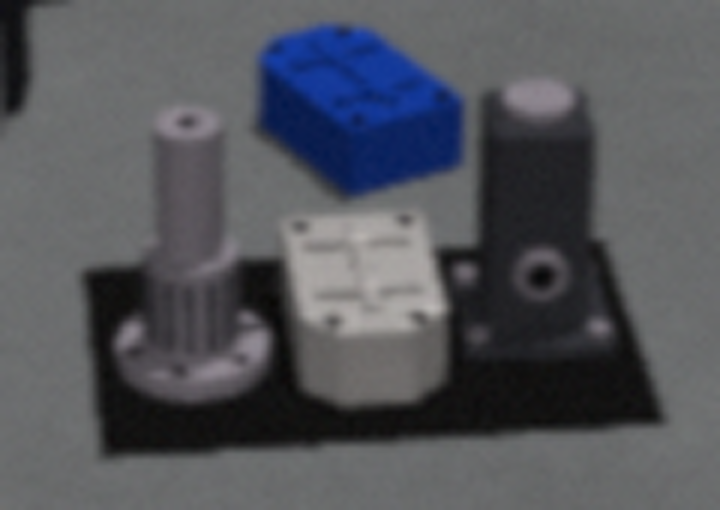

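View pics/sc_house.png

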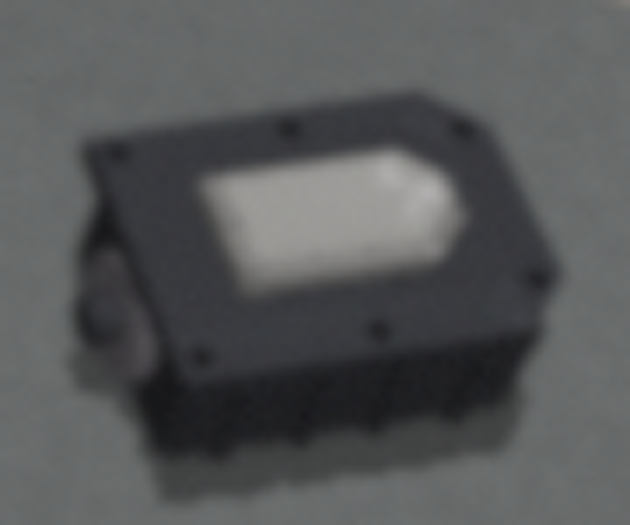

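View pics/sd_house.png

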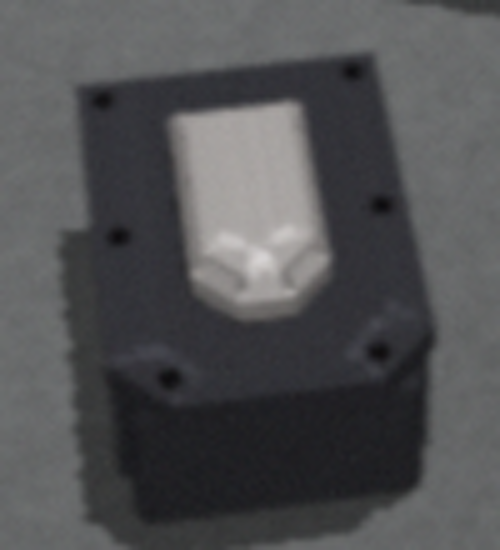

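Both chamfered ends face +y (right in scene), and so does the pump's port. I'll work out refined poses from the picture features.

Run:
```python
from h import *
a=np.load("sc.npz");b=np.load("sd.npz")
def tri(u,v,z):
    return plane(u,z,a["K"],a["W"]).round(4),plane(v,z,b["K"],b["W"]).round(4)
c=lambda x,y:(x/4+190-.5,y/4+140-.5); d=lambda x,y:(x/6+290-.5,y/6+160-.5)
print("shaft top",tri(c(162,362),d(188,120),.108))
print("pump cap",tri(c(139,184),d(539,97),.104))
def rect(n,P,Kw,z):
    Q=np.array([plane(p,z,*Kw) for p in P])[:,:2]
    print(n,"c",Q.mean(0).round(4),"sides",[np.linalg.norm(Q[(i+1)%4]-Q[i]).round(4) for i in range(4)],"angs",[np.degrees(np.arctan2(*(Q[(i+1)%4]-Q[i])[::-1])).round(1) for i in range(4)])
S=(a["K"],a["W"]);D=(b["K"],b["W"])
rect("mat sc",[c(65,252),c(283,235),c(297,517),c(55,538)],S,.003)
rect("mat sd",[d(85,272),d(605,243),d(662,420),d(103,455)],D,.003)
e=lambda x,y:(x/7+440-.5,y/7+210-.5); g=lambda x,y:(x/5+260-.5,y/5+340-.5)
rect("holes hous sc",[e(118,152),e(462,129),e(537,278),e(203,357)],S,.06)
rect("holes hous sd",[g(102,100),g(352,70),g(378,350),g(168,378)],D,.06)
rect("cover holes sc",[c(103,322),c(230,318),c(231,362),c(102,380)],S,.035)
rect("cover holes sd",[d(301,227),d(404,220),d(420,318),d(334,320)],D,.035)
# tray from wrist
```

```text
shaft top (array([ 0.5407, -0.2638,  0.108 ]), array([ 0.5443, -0.2657,  0.108 ]))
pump cap (array([ 0.4103, -0.2966,  0.104 ]), array([ 0.4126, -0.2956,  0.104 ]))
mat sc c [ 0.4763 -0.2812] sides [np.float64(0.1379), np.float64(0.2123), np.float64(0.1381), np.float64(0.2125)] angs [np.float64(97.7), np.float64(8.3), np.float64(-82.2), np.float64(-171.8)]
mat sd c [ 0.4782 -0.2794] sides [np.float64(0.2141), np.float64(0.1367), np.float64(0.2126), np.float64(0.1384)] angs [np.float64(-171.9), np.float64(97.5), np.float64(8.6), np.float64(-81.8)]
holes hous sc c [0.5202 0.3039] sides [np.float64(0.114), np.float64(0.0598), np.float64(0.1146), np.float64(0.0804)] angs [np.float64(96.6), np.float64(12.6), np.float64(-73.1), np.float64(-168.1)]
holes hous sd c [0.523  0.3018] sides [np.float64(0.08), np.float64(0.1142), np.float64(0.0607), np.float64(0.1142)] angs [np.float64(-167.7), np.float64(97.0), np.float64(12.5), np.float64(-73.3)]
cover holes sc c [ 0.4754 -0.2817] sides [np.float64(0.0756), np.float64(0.0328), np.float64(0.0754), np.float64(0.0429)] angs [np.float64(94.1), np.float64(8.0), np.float64(-78.2), np.float64(-171.6)]
cover holes sd c [ 0.4782 -0.2818] sides [np.float64(0.0413), np.float64(0.0765), np.float64(0.0327), np.float64(0.0735)] angs [np.float64(-170.4), np.float64(95.7), np.float64(4.4), np.float64(-77.7)]
```

Run:
```python
from h import *
p,K,W=cam("wrist")
Q=np.array([plane(u,.010,K,W) for u in [(178,95),(388,135),(355,275),(170,243)]])[:,:2]
print(Q.round(4),Q.mean(0)); 
for i in range(4): v=Q[(i+1)%4]-Q[i]; print(np.linalg.norm(v).round(3),np.degrees(np.arctan2(v[1],v[0])).round(1))
```

```text
[[ 0.5004  0.0929]
 [ 0.6942  0.0576]
 [ 0.6682 -0.0875]
 [ 0.4751 -0.051 ]] [0.58447879 0.00301255]
0.197 -10.3
0.147 -100.2
0.196 169.3
0.146 80.0
```

Emit:
{"api": "step_arm", "payload": {
  "motion": [
    [-0.296,-0.56,0.06,0,0,0.0943,0],
    [-0.296,-0.56,0.06,0,0,0.0943,0],
    [-0.296,-0.56,0.06,0,0,0.0943,0],
    [-0.296,-0.56,0.06,0,0,0.0943,0],
    [-0.296,-0.56,0.06,0,0,0.0943,0],
    [-0.296,-0.56,0.06,0,0,0.0943,0],
    [-0.296,-0.56,0.06,0,0,0.0943,0],
    [-0.296,-0.56,0.06,0,0,0.0943,0],
    [-0.296,-0.56,0.06,0,0,0.0943,0],
    [-0.296,-0.56,0.06,0,0,0.0943,0]
  ]
}}

```text
time: 2.2
tool_pos: [0.4774, -0.279, 0.2611]
tool_rot: [-0.0, 0.655, 0.756, 0.0]
contact_force: [0.1, 0.1, 0.1]
gripper_width: 1.001
```

Run:
```python
from h import *
p,K,W=cam("wrist"); np.savez("w1.npz",p=p,K=K,W=W); save(p,"w1",None,1.25)
for o in ["cover","shaft","pump","can"]:
    print(o,[(round(d["p"],2),[round(float(t)) for t in d["uv"]],plane(d["uv"],.0 if o=="can" else .003,K,W).round(3)) for d in eyes.pinpoint(o,"wrist")][:3])
s=monitor.state();print(s["tool_pos"],s["time"],s["contact_force"])
a=np.load("sc.npz");eyes.grab_frame("side");print([(d["p"],plane(d["uv"],0,np.load("sd.npz")["K"],np.load("sd.npz")["W"])) for d in eyes.pinpoint("can","side")])
```

```text
cover [(0.92, [111, 187], array([ 0.259, -0.311,  0.003])), (0.91, [311, 187], array([ 0.474, -0.279,  0.003])), (0.83, [304, 326], array([ 0.489, -0.453,  0.003]))]
shaft [(0.65, [379, 182], array([ 0.545, -0.263,  0.003]))]
pump []
can [(0.84, [606, 117], array([ 0.764, -0.164,  0.   ]))]
[ 0.47738314 -0.27918947  0.26114618] 2.45 [ 0.23200909 -0.40970115  0.88951954]
[(0.61, array([ 0.7645638 , -0.17335167,  0.        ]))]
```

View pics/w1.png

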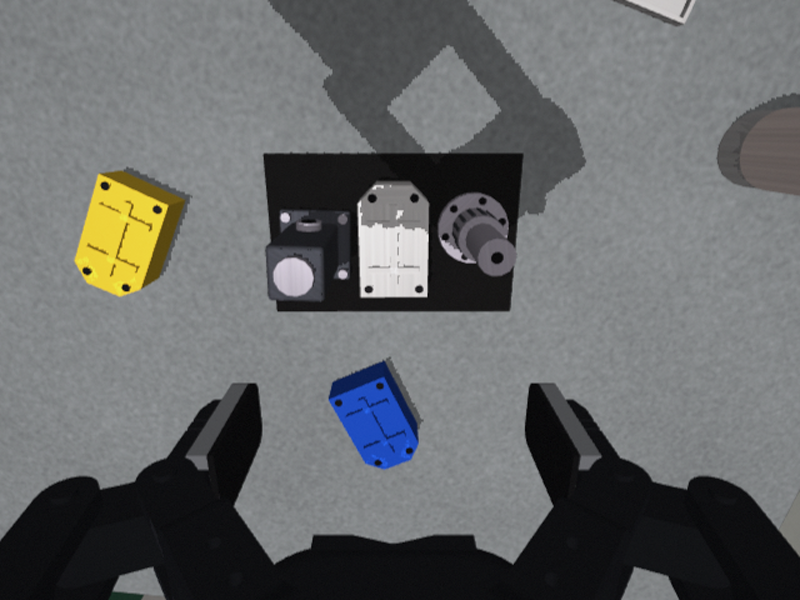

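The wrist image shows the pump cap at (293,276), the aluminium cover at (393,240) with its chamfers toward +y (up), and the shaft top at (497,257). The yellow look-alike is at (130,235) and the blue one at (375,415).

Run:
```python
from h import *
w=np.load("w1.npz");K,W=w["K"],w["W"];save(w["p"],"w1c",(200,110,430,260),3.4)
P=lambda x,y,z:plane((x/1.25-.1,y/1.25-.1),z,K,W)[:2].round(4)
print("shaft top",P(497,257,.108),"flange",P(474,228,.013)); print("pump cap",P(293,276,.104))
H=np.array([P(372,198,.035),P(414,198,.035),P(419,289,.035),P(368,289,.035)]);print("cover",H.mean(0),H)
M=np.array([P(264,154,.003),P(523,154,.003),P(509,310,.003),P(277,310,.003)]);print("mat",M.mean(0),M[1]-M[0],np.degrees(np.arctan2(*(M[1]-M[0])[::-1])),np.degrees(np.arctan2(*(M[2]-M[3])[::-1])))
```

```text
shaft top [ 0.5433 -0.2624] flange [ 0.5438 -0.262 ]
pump cap [ 0.4121 -0.2955]
cover [ 0.4778 -0.281 ] [[ 0.4561 -0.2463]
 [ 0.4885 -0.2417]
 [ 0.5043 -0.315 ]
 [ 0.4623 -0.321 ]]
mat [ 0.477775 -0.2808  ] [0.2108 0.0303] 8.17956413439646 8.183393656432875
```

View pics/w1c.png

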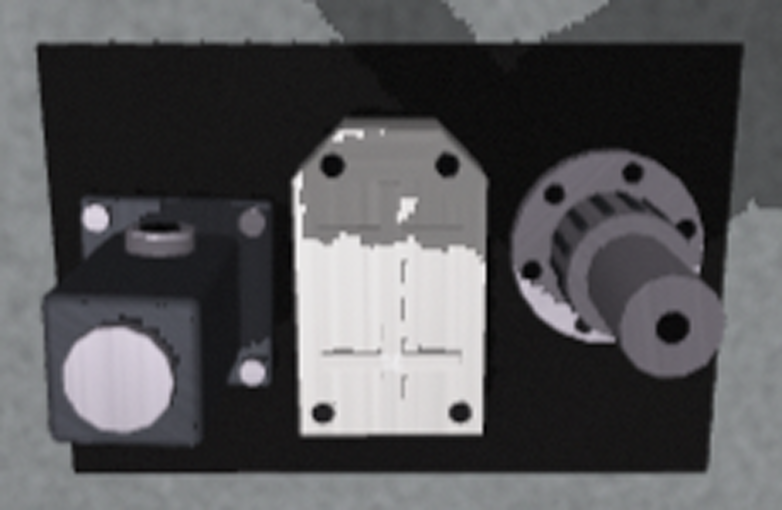

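Now the shaft: go above it and lower.

Emit:
{"api": "step_arm", "payload": {
  "motion": [
    [0.132,0.0336,0,0,0,0,0],
    [0.132,0.0336,0,0,0,0,0],
    [0.132,0.0336,-0.08,0,0,0,0],
    [0.132,0.0336,-0.16,0,0,0,0],
    [0.132,0.0336,-0.24,0,0,0,0],
    [0.132,0.0336,-0.3,0,0,0,0],
    [0.132,0.0336,-0.35,0,0,0,0],
    [0.132,0.0336,-0.388,0,0,0,0],
    [0.132,0.0336,-0.388,0,0,0,0],
    [0.132,0.0336,-0.388,0,0,0,0]
  ]
}}

```text
time: 3.55
tool_pos: [0.5431, -0.2631, 0.0675]
tool_rot: [-0.0, 0.655, 0.755, -0.0]
contact_force: [-0.2, -0.3, 0.9]
gripper_width: 1.003
```

Run:
```python
from h import *
p,K,W=cam("wrist"); save(p,"w2",None,1)
p,K,W=cam("side"); save(p,"s2",(260,100,440,250),4)
```

```text
(no output)
```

View pics/w2.png

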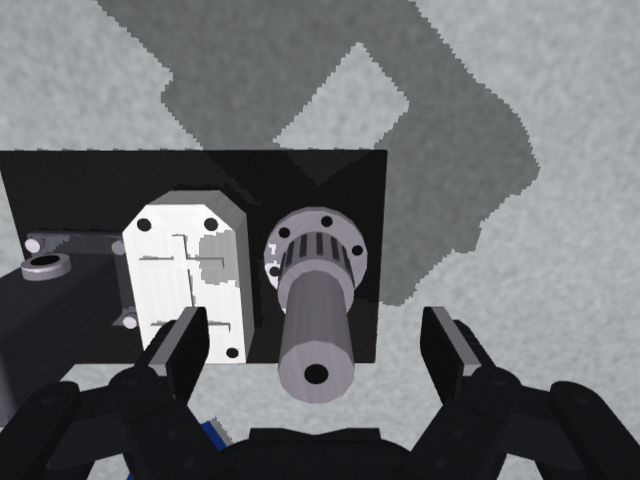

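View pics/s2.png

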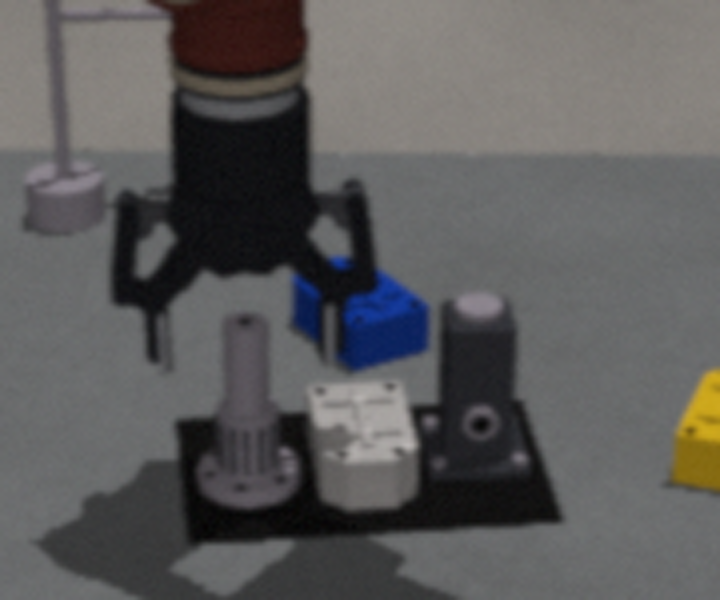

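The shaft top at (316,374) is centred between the fingers, so close.

Emit:
{"api": "step_arm", "payload": {
  "motion": [
    [0,0,0,0,0,0,255],
    [0,0,0,0,0,0,255],
    [0,0,0,0,0,0,255],
    [0,0,0,0,0,0,255],
    [0,0,0,0,0,0,255],
    [0,0,0,0,0,0,255],
    [0,0,0,0,0,0,255],
    [0,0,0,0,0,0,255]
  ]
}}

```text
time: 4.45
tool_pos: [0.5434, -0.2633, 0.0678]
tool_rot: [0.0, 0.655, 0.755, 0.0]
contact_force: [2.2, 0.5, 1.8]
gripper_width: 0.285
```

Emit:
{"api": "step_arm", "payload": {
  "motion": [
    [0,0,0.04,0,0,0,255],
    [0,0,0.09,0,0,0,255],
    [0,0,0.14,0,0,0,255],
    [0.04,0.08,0.14,0,0,0,255],
    [0.07,0.16,0.14,0,0,0,255],
    [0.1,0.25,0.14,0,0,0,255],
    [0.13,0.34,0.14,0,0,0,255],
    [0.16,0.43,0.14,0,0,0,255],
    [0.18,0.515,0.14,0,0,0,255],
    [0.18,0.515,0.14,0,0,0,255]
  ]
}}

```text
time: 5.45
tool_pos: [0.6314, -0.0, 0.1339]
tool_rot: [-0.003, 0.653, 0.757, -0.0]
contact_force: [-1.1, -1.4, -6.2]
gripper_width: 0.287
```

Run:
```python
from h import *
p,K,W=cam("wrist"); save(p,"w3",None,1)
p,K,W=cam("scene"); save(p,"c3",(190,140,460,340),2.9)
s=monitor.state();print(s["tool_pos"],s["contact_force"],s["gripper_width"])
```

```text
[ 0.63094773 -0.0045597   0.13411631] [-0.46269731 -0.20710901 -7.16577357] 0.28724783970328766
```

View pics/w3.png

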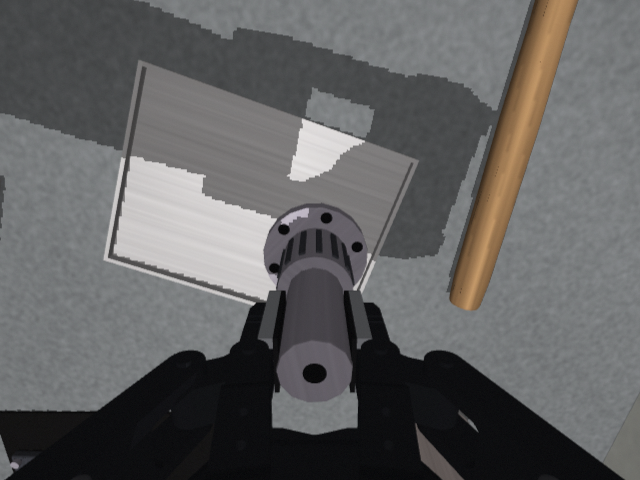

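View pics/c3.png

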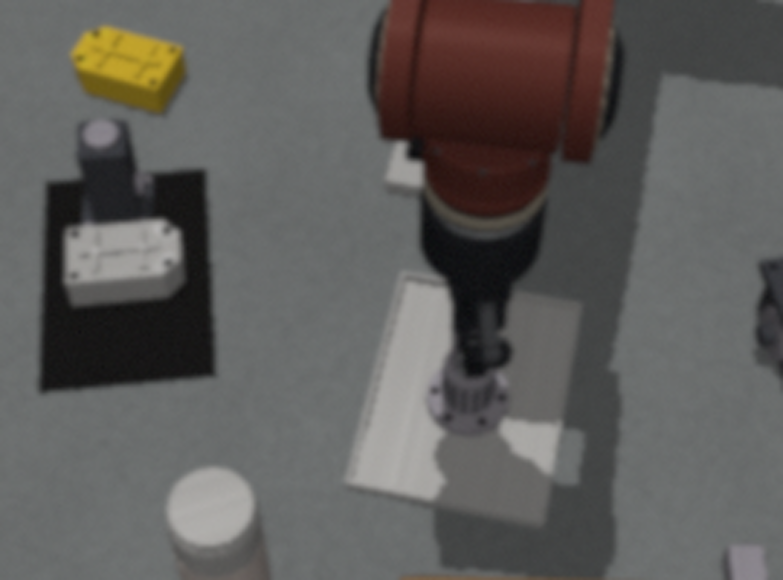

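The shaft is held upright over the tray's far half, so lower it.

Emit:
{"api": "step_arm", "payload": {
  "motion": [
    [0,0,-0.03,0,0,0,255],
    [0,0,-0.06,0,0,0,255],
    [0,0,-0.09,0,0,0,255],
    [0,0,-0.11,0,0,0,255],
    [0,0,-0.12,0,0,0,255],
    [0,0,-0.128,0,0,0,255],
    [0,0,-0.132,0,0,0,255],
    [0,0,-0.136,0,0,0,255],
    [0,0,-0.136,0,0,0,255],
    [0,0,-0.136,0,0,0,255]
  ]
}}

```text
time: 6.55
tool_pos: [0.6333, -0.0057, 0.0699]
tool_rot: [0.0, 0.655, 0.755, 0.0]
contact_force: [0.3, -0.2, -6.6]
gripper_width: 0.29
```

Emit:
{"api": "step_arm", "payload": {
  "motion": [
    [0,0,-0.002,0,0,0,255],
    [0,0,-0.004,0,0,0,255],
    [0,0,-0.005,0,0,0,255],
    [0,0,-0.005,0,0,0,255]
  ]
}}

```text
time: 6.95
tool_pos: [0.6335, -0.0056, 0.0683]
tool_rot: [0.0, 0.655, 0.755, 0.0]
contact_force: [-3.0, 1.0, 2.3]
gripper_width: 0.29
```

Contact, so release and lift away.

Emit:
{"api": "step_arm", "payload": {
  "motion": [
    [0,0,0,0,0,0,0],
    [0,0,0,0,0,0,0],
    [0,0,0,0,0,0,0],
    [0,0,0,0,0,0,0],
    [0,0,0,0,0,0,0],
    [0,0,0.05,0,0,0,0],
    [0,0,0.13,0,0,0,0],
    [0,0,0.22,0,0,0,0],
    [0,0,0.3,0,0,0,0],
    [0,0,0.3,0,0,0,0]
  ]
}}

```text
time: 7.95
tool_pos: [0.6369, -0.0062, 0.2257]
tool_rot: [0.006, 0.655, 0.755, 0.004]
contact_force: [0.4, -0.4, 0.6]
gripper_width: 0.999
```

Run:
```python
from h import *
p,K,W=cam("wrist"); save(p,"w4",None,1)
s=monitor.state();print(s["tool_pos"],s["tool_rot"],s["contact_force"],s["gripper_width"])
print(proj([[.6335,-.006,.108],[.4120,-.2955,.104]],K,W))
```

```text
[ 0.63533596 -0.00598914  0.22188973] [0.00365096 0.6553653  0.75529938 0.0024175 ] [-0.5622078  -0.82280797 -0.35172261] 1.0002719714551274
[[307.71707618 225.66936216]
 [ 36.57065247 480.15187357]]
```

View pics/w4.png

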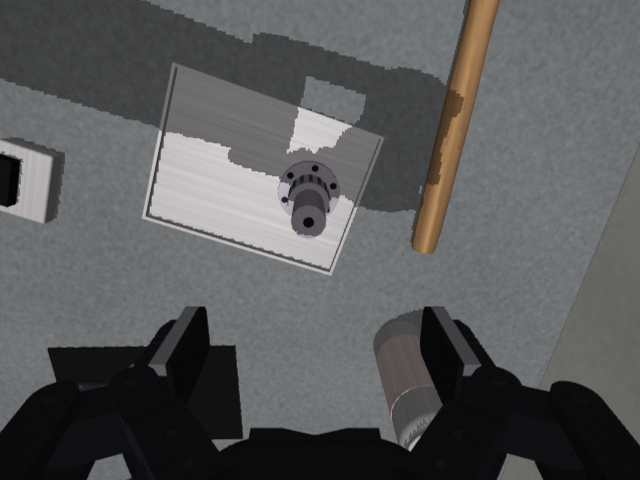

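The shaft stands upright in the tray at (308,222). Next, the pump.

Emit:
{"api": "step_arm", "payload": {
  "motion": [
    [-0.443,-0.58,0,0,0,-0.022,0],
    [-0.443,-0.58,0,0,0,-0.022,0],
    [-0.443,-0.58,0,0,0,-0.022,0],
    [-0.443,-0.58,0,0,0,-0.022,0],
    [-0.443,-0.58,0,0,0,-0.022,0],
    [-0.443,-0.58,0,0,0,-0.022,0],
    [-0.443,-0.58,0,0,0,-0.022,0],
    [-0.443,-0.58,0,0,0,-0.022,0],
    [-0.443,-0.58,0,0,0,-0.022,0],
    [-0.443,-0.58,0,0,0,-0.022,0]
  ]
}}

```text
time: 9.0
tool_pos: [0.4116, -0.2949, 0.2157]
tool_rot: [-0.001, 0.668, 0.744, 0.0]
contact_force: [-0.2, 0.4, -0.2]
gripper_width: 0.999
```

Run:
```python
from h import *
p,K,W=cam("wrist"); save(p,"w5",(160,80,500,320),2.35); np.savez("w5.npz",p=p,K=K,W=W)
s=monitor.state();print(s["tool_pos"],s["tool_rot"],s["contact_force"],s["gripper_width"])
```

```text
[ 0.4119784  -0.2945672   0.21597393] [-6.91206676e-04  6.67293907e-01  7.44794096e-01  3.44480616e-04] [-0.54700389  0.51546523  1.25955741] 0.9956302082115651
```

View pics/w5.png

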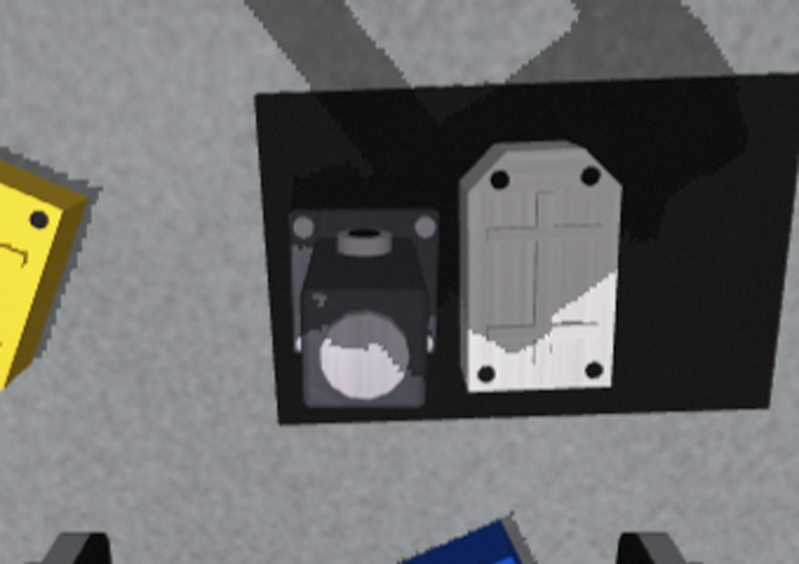

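Run:
```python
from h import *
w=np.load("w5.npz")
f=lambda x,y,z:plane((x/2.35+160-.3,y/2.35+80-.3),z,w["K"],w["W"]).round(4)
print(f(364,356,.104)); q=[f(303,290,.098),f(427,290,.098),f(424,407,.098),f(304,407,.098)];print(np.mean(q,0),q)
```

```text
[ 0.4117 -0.2959  0.104 ]
[ 0.41185 -0.2958   0.098  ] [array([ 0.3912, -0.2788,  0.098 ]), array([ 0.4287, -0.2747,  0.098 ]), array([ 0.4327, -0.3128,  0.098 ]), array([ 0.3948, -0.3169,  0.098 ])]
```

Emit:
{"api": "step_arm", "payload": {
  "motion": [
    [0,-0.002,-0.08,0,0,0,0],
    [0,-0.002,-0.16,0,0,0,0],
    [0,-0.002,-0.24,0,0,0,0],
    [0,-0.002,-0.29,0,0,0,0],
    [0,-0.002,-0.318,0,0,0,0],
    [0,-0.002,-0.318,0,0,0,0],
    [0,-0.002,-0.318,0,0,0,0],
    [0,-0.002,-0.318,0,0,0,0]
  ]
}}

```text
time: 9.85
tool_pos: [0.4129, -0.2976, 0.0599]
tool_rot: [0.002, 0.668, 0.745, -0.0]
contact_force: [0.1, -0.2, 1.1]
gripper_width: 1.0
```

Emit:
{"api": "step_arm", "payload": {
  "motion": [
    [0,0,0,0,0,0,255],
    [0,0,0,0,0,0,255],
    [0,0,0,0,0,0,255],
    [0,0,0,0,0,0,255],
    [0,0,0,0,0,0,255],
    [0,0,0,0,0,0,255],
    [0,0,0,0,0,0,255]
  ]
}}

```text
time: 10.55
tool_pos: [0.412, -0.2972, 0.0585]
tool_rot: [0.001, 0.668, 0.744, 0.0]
contact_force: [2.6, 0.3, 4.1]
gripper_width: 0.462
```

Run:
```python
from h import *
p,K,W=cam("wrist"); save(p,"w6",None,1)
s=monitor.state();print(s["tool_pos"],s["tool_rot"],s["contact_force"],s["gripper_width"])
```

```text
[ 0.41200259 -0.29716456  0.05852571] [7.27224589e-04 6.67761351e-01 7.44375073e-01 1.08718431e-05] [ 1.05932727 -0.41139453  5.37457672] 0.4604152128879896
```

View pics/w6.png

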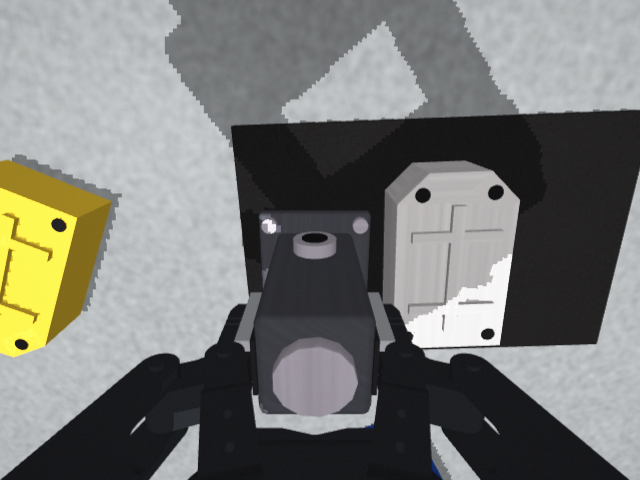

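The pump is gripped square and centred. Lift it and carry it to the tray's near half.

Emit:
{"api": "step_arm", "payload": {
  "motion": [
    [0,0,0.04,0,0,0,255],
    [0,0,0.1,0,0,0,255],
    [0,0,0.16,0,0,0,255],
    [0.03,0.08,0.16,0,0,0,255],
    [0.07,0.17,0.16,0,0,0,255],
    [0.11,0.26,0.16,0,0,0,255],
    [0.14,0.35,0.16,0,0,0,255],
    [0.18,0.44,0.16,0,0,0,255],
    [0.21,0.53,0.16,0,0,0,255],
    [0.23,0.58,0.16,0,0,0,255]
  ]
}}

```text
time: 11.6
tool_pos: [0.5246, -0.0032, 0.1347]
tool_rot: [-0.003, 0.667, 0.745, -0.001]
contact_force: [-0.3, -0.3, -5.4]
gripper_width: 0.464
```

Emit:
{"api": "step_arm", "payload": {
  "motion": [
    [0.0166,0.038,0,0,0,0,255],
    [0.0166,0.038,0,0,0,0,255],
    [0.0166,0.038,0,0,0,0,255],
    [0.0166,0.038,-0.02,0,0,0,255]
  ]
}}

```text
time: 12.0
tool_pos: [0.5348, 0.0116, 0.1276]
tool_rot: [0.0, 0.668, 0.744, 0.0]
contact_force: [0.8, -0.3, -5.2]
gripper_width: 0.46
```

Run:
```python
from h import *
p,K,W=cam("wrist"); save(p,"w7",None,1)
s=monitor.state();print(s["tool_pos"],s["tool_rot"],s["contact_force"],s["gripper_width"])
```

```text
[0.53321988 0.01162612 0.12491677] [-0.00127826  0.66816315  0.74401288 -0.00109828] [-1.12571767 -0.63920882 -6.77892922] 0.45994375806757926
```

View pics/w7.png

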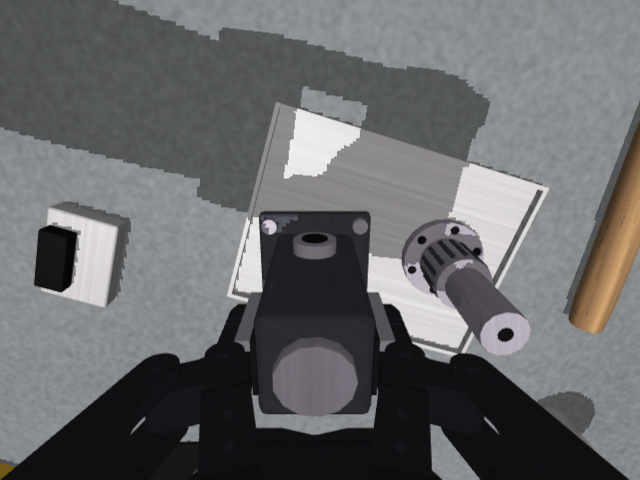

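Emit:
{"api": "step_arm", "payload": {
  "motion": [
    [0,0,-0.03,0,0,0,255],
    [0,0,-0.06,0,0,0,255],
    [0,0,-0.09,0,0,0,255],
    [0,0,-0.11,0,0,0,255],
    [0,0,-0.12,0,0,0,255],
    [0,0,-0.128,0,0,0,255],
    [0,0,-0.13,0,0,0,255],
    [0,0,-0.13,0,0,0,255],
    [0,0,-0.13,0,0,0,255]
  ]
}}

```text
time: 12.95
tool_pos: [0.5354, 0.0123, 0.0635]
tool_rot: [0.001, 0.668, 0.744, 0.0]
contact_force: [-0.5, 0.2, -4.8]
gripper_width: 0.461
```

Emit:
{"api": "step_arm", "payload": {
  "motion": [
    [0,0,-0.003,0,0,0,255],
    [0,0,-0.006,0,0,0,255],
    [0,0,-0.009,0,0,0,255],
    [0,0,-0.01,0,0,0,255],
    [0,0,-0.011,0,0,0,255],
    [0,0,-0.011,0,0,0,255]
  ]
}}

```text
time: 13.55
tool_pos: [0.535, 0.0122, 0.0585]
tool_rot: [-0.0, 0.668, 0.744, -0.0]
contact_force: [-5.4, 0.0, 4.8]
gripper_width: 0.456
```

Emit:
{"api": "step_arm", "payload": {
  "motion": [
    [0,0,0,0,0,0,0],
    [0,0,0,0,0,0,0],
    [0,0,0,0,0,0,0],
    [0,0,0,0,0,0,0],
    [0,0,0,0,0,0,0],
    [0,0,0.05,0,0,0,0],
    [0,0,0.13,0,0,0,0],
    [0,0,0.22,0,0,0,0],
    [0,0,0.32,0,0,0,0],
    [0,0,0.32,0,0,0,0]
  ]
}}

```text
time: 14.55
tool_pos: [0.5392, 0.0118, 0.2268]
tool_rot: [0.006, 0.668, 0.744, 0.005]
contact_force: [1.0, -0.1, 0.5]
gripper_width: 1.003
```

Run:
```python
from h import *
p,K,W=cam("wrist"); save(p,"w8",None,1)
p,K,W=cam("side"); save(p,"s8",(200,120,440,320),3.2)
s=monitor.state();print(s["tool_pos"],s["tool_rot"],s["contact_force"],s["gripper_width"])
```

```text
[0.53582874 0.01221548 0.21934875] [0.00169646 0.66771121 0.74441752 0.00119119] [-0.27895963  0.14246858 -1.17365702] 1.0009664191166538
```

View pics/w8.png

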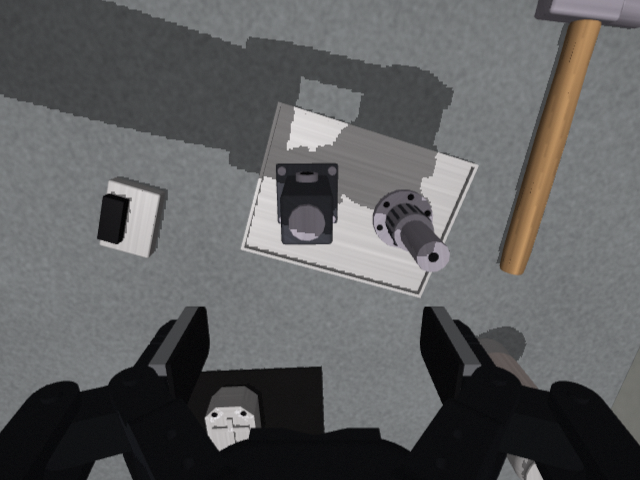

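View pics/s8.png

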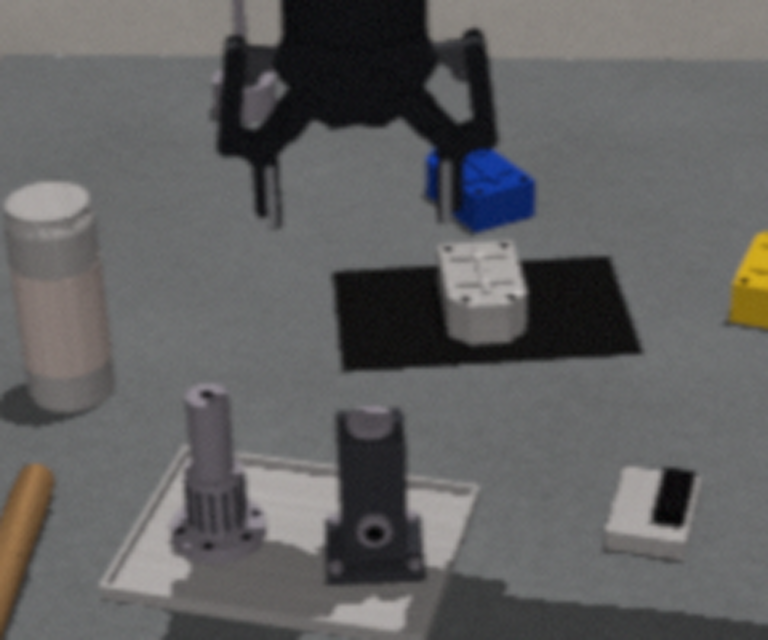

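Both stand in the tray (pump cap at (307,223), shaft top at (433,257)) and the cover hasn't moved. Before fetching the cover I'll measure the housing with the wrist camera.

Emit:
{"api": "step_arm", "payload": {
  "motion": [
    [-0.026,0.582,0.12,0,0,0.0675,0],
    [-0.026,0.582,0.12,0,0,0.0675,0],
    [-0.026,0.582,0.12,0,0,0.0675,0],
    [-0.026,0.582,0.12,0,0,0.0675,0],
    [-0.026,0.582,0.12,0,0,0.0675,0],
    [-0.026,0.582,0.12,0,0,0.0675,0],
    [-0.026,0.582,0.12,0,0,0.0675,0],
    [-0.026,0.582,0.12,0,0,0.0675,0],
    [-0.026,0.582,0.12,0,0,0.0675,0],
    [-0.026,0.582,0.12,0,0,0.0675,0]
  ]
}}

```text
time: 15.65
tool_pos: [0.5216, 0.3019, 0.2759]
tool_rot: [-0.0, 0.63, 0.777, -0.001]
contact_force: [0.5, 0.7, 0.7]
gripper_width: 1.003
```

Run:
```python
from h import *
p,K,W=cam("wrist"); p,K,W=cam("wrist"); save(p,"w9",(170,80,450,290),2.85); np.savez("w9.npz",p=p,K=K,W=W)
s=monitor.state();print(s["tool_pos"],s["tool_rot"],s["contact_force"],s["gripper_width"])
```

```text
[0.52188522 0.30205753 0.27665117] [-2.03138806e-04  6.29918886e-01  7.76660763e-01 -4.62845279e-04] [-0.367676   -0.47968049  0.54282281] 0.9964818333872248
```

View pics/w9.png

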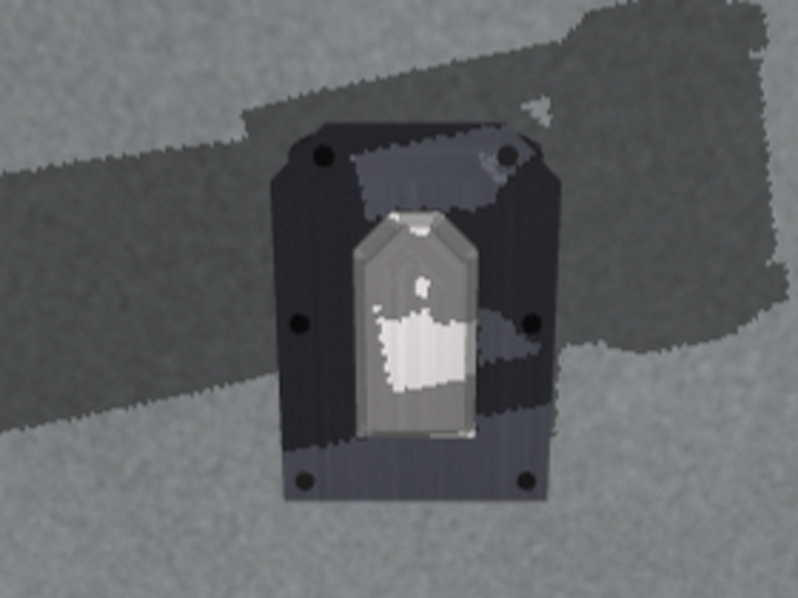

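Run:
```python
from h import *
from scipy.optimize import least_squares
w=np.load("w9.npz");K,W=w["K"],w["W"]
px=lambda x,y:((x/2.85+170-.35),(y/2.85+80-.35))
f=lambda x,y,z:plane(px(x,y),z,K,W)[:2]
# local frame model
obs=[(-.048,-.066,.06,286,500),(.048,-.066,.06,548,500),
(-.0205,-.0385,.068,358,436),(.0205,-.0385,.068,475,436),(-.0205,.0245,.068,355,252),(.0205,.0245,.068,478,252)]
def res(q):
    c,s=np.cos(q[2]),np.sin(q[2]);r=[]
    for lx,ly,z,u,v in obs:
        P=[q[0]+c*lx-s*ly,q[1]+s*lx+c*ly,z]; r+=list(proj(P,K,W)[0]-px(u,v))
    return r
o=least_squares(res,[.522,.303,.21]);print(o.x.round(4),np.degrees(o.x[2]),np.array(o.fun).round(2))
for ps in [((323,156),(508,156)),((299,323),(532,323)),((305,481),(527,481))]:
    a,b=[f(*p,.06) for p in ps];v=b-a;print(((a+b)/2).round(4),np.degrees(np.arctan2(v[1],v[0])))
H=np.array([f(*p,.06) for p in [(323,156),(508,156),(299,323),(532,323),(305,481),(527,481)]]);
c,s=np.cos(o.x[2]),np.sin(o.x[2]);print(((H-o.x[:2])@np.array([[c,-s],[s,c]])).round(4))
c,s=np.cos(o.x[2]),np.sin(o.x[2])
```

```text
[0.522  0.3057 0.2098] 12.0228495059483 [-0.56 -0.06  0.37 -0.18 -0.12 -0.32  0.26 -0.37 -0.33  0.47  0.37  0.4 ]
[0.5103 0.3592] 11.912492836467548
[0.5218 0.3049] 11.927276398607852
[0.534  0.2481] 11.942748819579222
[[-0.0305  0.0549]
 [ 0.0298  0.0548]
 [-0.0403 -0.0006]
 [ 0.0396 -0.0007]
 [-0.0403 -0.0587]
 [ 0.0398 -0.0588]]
```

Emit:
{"api": "step_arm", "payload": {
  "motion": [
    [-0.05,-0.7,0,0,0,-0.0442,0],
    [-0.05,-0.7,0,0,0,-0.0442,0],
    [-0.05,-0.7,0,0,0,-0.0442,0],
    [-0.05,-0.7,0,0,0,-0.0442,0],
    [-0.05,-0.7,0,0,0,-0.0442,0],
    [-0.05,-0.7,0,0,0,-0.0442,0],
    [-0.05,-0.7,0,0,0,-0.0442,0]
  ]
}}

```text
time: 16.45
tool_pos: [0.496, -0.0484, 0.2775]
tool_rot: [0.0, 0.655, 0.756, 0.0]
contact_force: [1.2, -0.0, -0.5]
gripper_width: 0.998
```

Emit:
{"api": "step_arm", "payload": {
  "motion": [
    [-0.038,-0.469,-0.114,0,0,0,0],
    [-0.038,-0.469,-0.114,0,0,0,0],
    [-0.038,-0.469,-0.114,0,0,0,0],
    [-0.038,-0.469,-0.114,0,0,0,0],
    [-0.038,-0.469,-0.114,0,0,0,0],
    [-0.038,-0.469,-0.114,0,0,0,0],
    [-0.038,-0.469,-0.114,0,0,0,0],
    [-0.038,-0.469,-0.114,0,0,0,0],
    [-0.038,-0.469,-0.114,0,0,0,0]
  ]
}}

```text
time: 17.35
tool_pos: [0.4782, -0.2795, 0.221]
tool_rot: [0.001, 0.654, 0.756, 0.0]
contact_force: [-0.6, -0.3, -0.0]
gripper_width: 0.997
```

Run:
```python
from h import *
p,K,W=cam("wrist"); p,K,W=cam("wrist"); save(p,"w10",(170,80,450,290),2.85); np.savez("w10.npz",p=p,K=K,W=W)
s=monitor.state();print(s["time"],s["tool_pos"],s["tool_rot"],s["contact_force"],s["gripper_width"])
```

```text
17.45 [ 0.47826981 -0.27942293  0.22091855] [5.25530955e-04 6.54037572e-01 7.56461879e-01 6.17343733e-05] [-0.39583095 -0.05482478  0.40805052] 0.9995358495551918
```

View pics/w10.png

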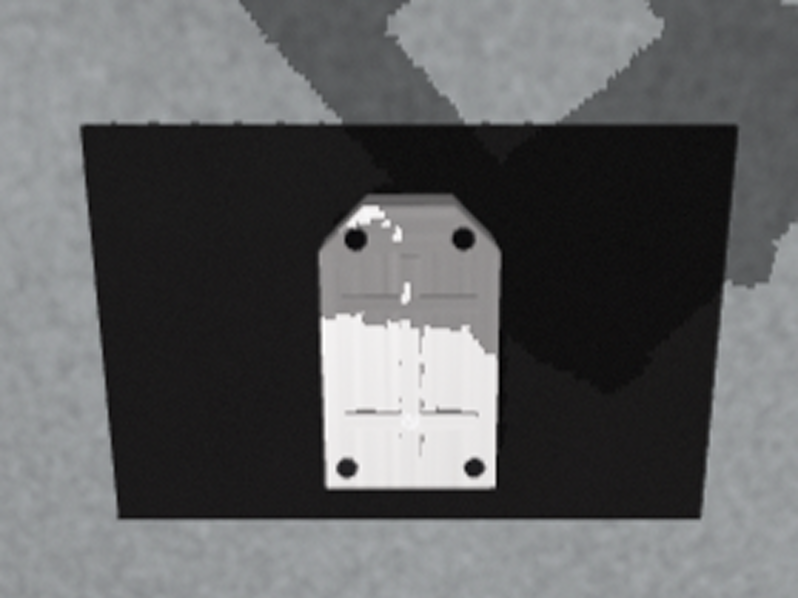

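Run:
```python
from h import *
from scipy.optimize import least_squares
w=np.load("w10.npz");K,W=w["K"],w["W"]
px=lambda x,y:((x/2.85+170-.35),(y/2.85+80-.35))
obs=[(-.028,-.046,.035,327,489),(.028,-.046,.035,495,489),(-.028,.032,.035,319,250),(.028,.032,.035,501,250)]
def res(q):
    c,s=np.cos(q[2]),np.sin(q[2]);r=[]
    for lx,ly,z,u,v in obs:
        P=[q[0]+c*lx-s*ly,q[1]+s*lx+c*ly,z]; r+=list(proj(P,K,W)[0]-px(u,v))
    return r
o=least_squares(res,[.478,-.28,.14]);print(o.x.round(4),np.degrees(o.x[2]),np.array(o.fun).round(2))
for ps in [((355,239),(463,239)),((347,468),(474,468))]:
    a,b=[plane(px(*p),.035,K,W)[:2] for p in ps];v=b-a;print(((a+b)/2).round(4),np.degrees(np.arctan2(v[1],v[0])))
M=np.array([plane(px(*p),.003,K,W)[:2] for p in [(81,125),(738,125),(701,519),(118,519)]]);print("mat",M.mean(0))
```

```text
[ 0.4777 -0.2793  0.1472] 8.434043473729309 [-0.29 -0.41  0.18 -0.55 -0.03  0.5   0.13  0.34]
[ 0.4721 -0.244 ] 8.296538065325707
[ 0.4833 -0.3179] 8.286835591979926
mat [ 0.47759897 -0.28096938]
```

Emit:
{"api": "step_arm", "payload": {
  "motion": [
    [-0.001,0,-0.09,0,0,0,0],
    [-0.001,0,-0.18,0,0,0,0],
    [-0.001,0,-0.27,0,0,0,0],
    [-0.001,0,-0.34,0,0,0,0],
    [-0.001,0,-0.39,0,0,0,0],
    [-0.001,0,-0.41,0,0,0,0],
    [-0.001,0,-0.42,0,0,0,0],
    [-0.001,0,-0.42,0,0,0,0],
    [-0.001,0,-0.42,0,0,0,0]
  ]
}}

```text
time: 18.35
tool_pos: [0.4786, -0.2811, 0.0122]
tool_rot: [0.002, 0.655, 0.756, 0.0]
contact_force: [-1.0, -0.5, 0.6]
gripper_width: 1.002
```

Emit:
{"api": "step_arm", "payload": {
  "motion": [
    [0,0,0,0,0,0,255],
    [0,0,0,0,0,0,255],
    [0,0,0,0,0,0,255],
    [0,0,0,0,0,0,255],
    [0,0,0,0,0,0,255],
    [0,0,0,0,0,0,255]
  ]
}}

```text
time: 18.95
tool_pos: [0.4781, -0.281, 0.0118]
tool_rot: [0.001, 0.655, 0.756, -0.0]
contact_force: [-0.8, -0.3, 6.0]
gripper_width: 0.639
```

Run:
```python
from h import *
p,K,W=cam("wrist"); save(p,"w11",None,1)
s=monitor.state();print(s["tool_pos"],s["tool_rot"],s["contact_force"],s["gripper_width"])
```

```text
[ 0.47815066 -0.28103371  0.01179102] [ 1.02421578e-03  6.54619722e-01  7.55957652e-01 -1.60463433e-05] [-0.76582681  0.06535103  6.37649953] 0.6425684992593185
```

View pics/w11.png

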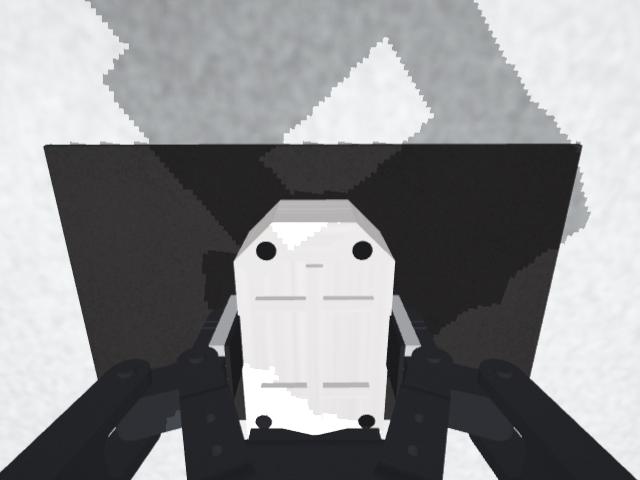

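Run:
```python
from h import *
s=monitor.state();q=s["tool_rot"];T=np.eye(4);T[:3,:3]=R.from_quat([q[1],q[2],q[3],q[0]]).as_matrix();T[:3,3]=s["tool_pos"]
f=eyes.grab_frame("wrist");K=f["mtx"];W=np.linalg.inv(T@f["hand_eye"])
pts=[(266,250.5),(362,250.5),(366,421.5),(264,421.5)]
P=np.array([plane(p,.035,K,W)[:2] for p in pts]);print(P.round(4),P.mean(0))
w=np.load("w10.npz");px=lambda x,y:((x/2.85+170-.35),(y/2.85+80-.35))
Q=np.array([plane(px(*p),.035,w["K"],w["W"])[:2] for p in [(355,239),(463,239),(474,468),(347,468)]]);print(Q.round(4),Q.mean(0), (P-Q).mean(0))
v=(P[1]-P[0]);print(np.degrees(np.arctan2(v[1],v[0])))
```

```text
[[ 0.4564 -0.2463]
 [ 0.4887 -0.2417]
 [ 0.504  -0.3147]
 [ 0.4632 -0.3205]] [ 0.47809001 -0.28081051]
[[ 0.4558 -0.2464]
 [ 0.4885 -0.2416]
 [ 0.504  -0.3149]
 [ 0.4627 -0.3209]] [ 0.47772186 -0.28096109] [0.00036816 0.00015058]
8.190389404602524
```

Emit:
{"api": "step_arm", "payload": {
  "motion": [
    [0,0,0.02,0,0,0,255],
    [0,0,0.08,0,0,0,255],
    [0,0,0.15,0,0,0,255],
    [0,0,0.22,0,0,0,255],
    [0,0,0.3,0,0,0,255],
    [0,0.05,0.32,0,0,0,255],
    [0,0.12,0.32,0,0,0,255],
    [0,0.2,0.32,0,0,0,255]
  ]
}}

```text
time: 19.85
tool_pos: [0.4768, -0.1796, 0.1705]
tool_rot: [-0.0, 0.655, 0.755, 0.0]
contact_force: [0.2, 0.7, -4.0]
gripper_width: 0.64
```

Emit:
{"api": "step_arm", "payload": {
  "motion": [
    [0.01,0.09,0,0,0,0.01,255],
    [0.02,0.18,0,0,0,0.02,255],
    [0.03,0.27,0,0,0,0.03,255],
    [0.04,0.36,0,0,0,0.044,255],
    [0.05,0.45,0,0,0,0.044,255],
    [0.06,0.54,0,0,0,0.044,255],
    [0.07,0.63,0,0,0,0.044,255],
    [0.08,0.72,0,0,0,0.044,255],
    [0.088,0.81,0,0,0,0.044,255],
    [0.088,0.89,0,0,0,0.044,255]
  ]
}}

```text
time: 20.85
tool_pos: [0.5204, 0.2667, 0.1694]
tool_rot: [-0.0, 0.629, 0.777, -0.001]
contact_force: [0.7, -0.5, -4.0]
gripper_width: 0.639
```

Emit:
{"api": "step_arm", "payload": {
  "motion": [
    [0,0.04,0,0,0,0,255],
    [0,0.07,0,0,0,0,255],
    [0,0.078,0,0,0,0,255],
    [0,0.078,0,0,0,0,255],
    [0,0.078,0,0,0,0,255],
    [0,0.078,0,0,0,0,255]
  ]
}}

```text
time: 21.45
tool_pos: [0.5215, 0.3026, 0.1703]
tool_rot: [0.0, 0.63, 0.777, -0.0]
contact_force: [0.4, 0.3, -3.9]
gripper_width: 0.644
```

Run:
```python
from h import *
p,K,W=cam("wrist"); save(p,"w12",None,1)
s=monitor.state();print(s["time"],s["tool_pos"],s["tool_rot"],s["contact_force"],s["gripper_width"])
q=s["tool_rot"];print(np.degrees(2*np.arctan2(q[2],q[1]))-90)
```

```text
21.5 [0.52153499 0.30267943 0.17033572] [ 6.32406344e-05  6.29881448e-01  7.76691283e-01 -9.47103737e-05] [-0.89984016  0.96362114 -4.32404457] 0.6438981778430216
11.917246357661057
```

View pics/w12.png

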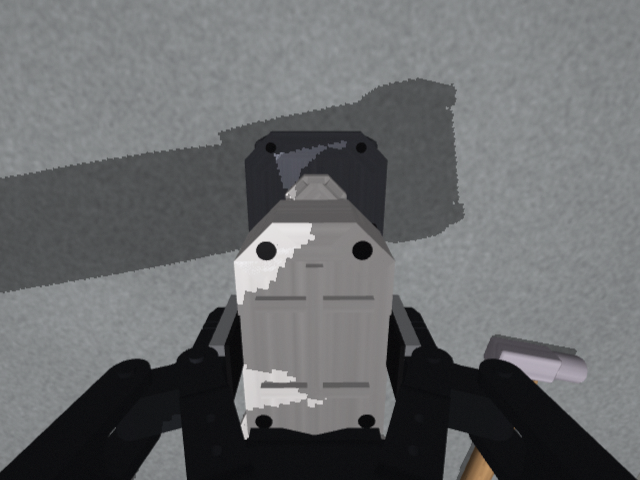

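Emit:
{"api": "step_arm", "payload": {
  "motion": [
    [0.002,0.0016,-0.04,0,0,0.001,255],
    [0.002,0.0016,-0.08,0,0,0.001,255],
    [0.002,0.0016,-0.11,0,0,0.001,255],
    [0.002,0.0016,-0.14,0,0,0.001,255],
    [0.002,0.0016,-0.15,0,0,0.001,255],
    [0.002,0.0016,-0.15,0,0,0.001,255],
    [0.002,0.0016,-0.15,0,0,0.001,255]
  ]
}}

```text
time: 22.2
tool_pos: [0.5229, 0.3047, 0.0961]
tool_rot: [0.0, 0.629, 0.778, 0.001]
contact_force: [0.3, -0.5, -3.5]
gripper_width: 0.64
```

Run:
```python
from h import *
p,K,W=cam("wrist"); save(p,"w13",(150,80,480,320),2.4)
p,K,W=cam("side"); save(p,"s13",(240,300,390,460),3.7)
s=monitor.state();print(s["time"],s["tool_pos"],s["tool_rot"],s["contact_force"],s["gripper_width"])
```

```text
22.3 [0.52319857 0.30487839 0.0966412 ] [5.38658183e-04 6.28719872e-01 7.77631045e-01 9.95531475e-04] [ 0.44479274  0.63870472 -4.22303325] 0.6435531878183598
```

View pics/w13.png

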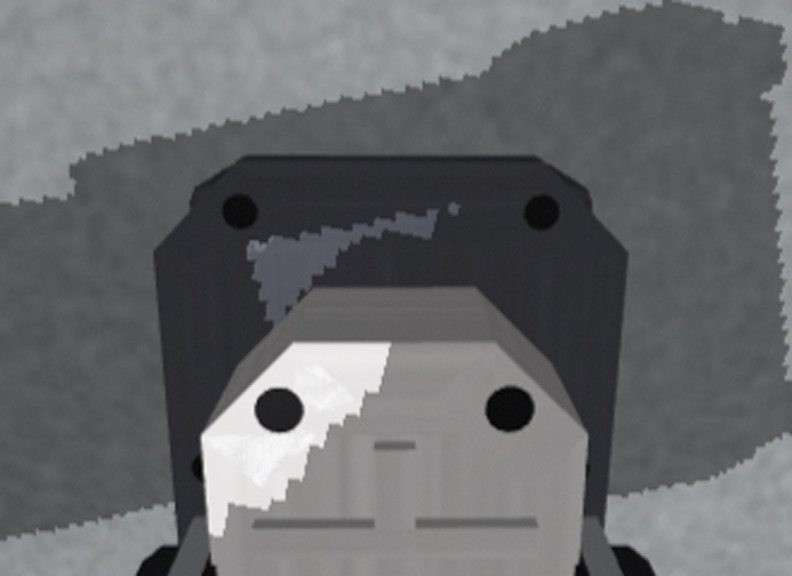

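View pics/s13.png

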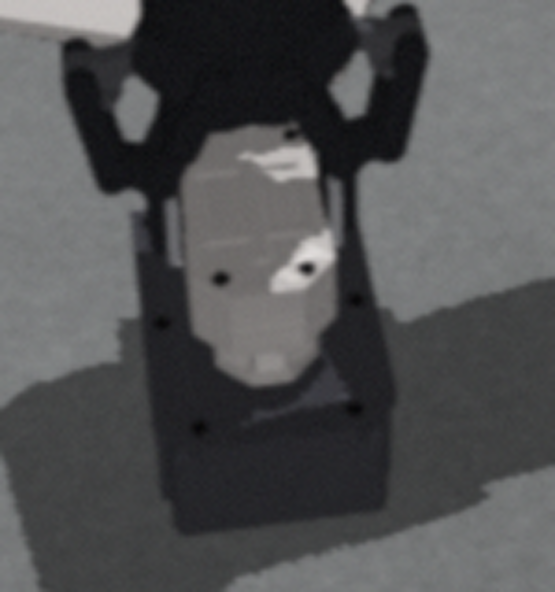

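Run:
```python
from h import *
p,K,W=cam("wrist"); s=monitor.state(); print(s["tool_pos"])
px=lambda x,y:(x/2.4+150-.3,y/2.4+80-.3)
th=np.radians(12);ey=np.array([-np.sin(th),np.cos(th)]);ex=np.array([np.cos(th),np.sin(th)])
z=s["tool_pos"][2]-.0088
for n,a,b,zz in [("cover front bottom",(316,287),(474,287),z),("cover front top",(296,342),(494,342),z+.032),("cover holes",(279,410),(510,408),z+.032),("flange holes",(240,211),(542,212),.06),("flange front",(245,156),(537,156),.06)]:
    A,B=[plane(px(*t),zz,K,W)[:2] for t in (a,b)]; m=(A+B)/2; print(n,m.round(4),"len",np.linalg.norm(B-A).round(4),"loc",(m@ex).round(4),(m@ey).round(4), np.degrees(np.arctan2(*(B-A)[::-1])).round(2))
```

```text
[0.5231068  0.30485794 0.09657633]
cover front bottom [0.5132 0.3512] len 0.0272 loc 0.575 0.2368 12.06
cover front top [0.5132 0.3512] len 0.0274 loc 0.575 0.2369 12.05
cover holes [0.5152 0.3415] len 0.0328 loc 0.5749 0.2269 12.57
flange holes [0.5107 0.3595] len 0.0599 loc 0.5743 0.2454 11.88
flange front [0.5085 0.37  ] len 0.0568 loc 0.5743 0.2562 12.08
```

Emit:
{"api": "step_arm", "payload": {
  "motion": [
    [-0.001,-0.0018,-0.006,0,0,0,255],
    [-0.001,-0.0018,-0.012,0,0,0,255],
    [-0.001,-0.0018,-0.018,0,0,0,255],
    [-0.001,-0.0018,-0.024,0,0,0,255],
    [-0.001,-0.0018,-0.028,0,0,0,255],
    [-0.001,-0.0018,-0.032,0,0,0,255],
    [-0.001,-0.0018,-0.034,0,0,0,255],
    [-0.001,-0.0018,-0.034,0,0,0,255]
  ]
}}

```text
time: 23.15
tool_pos: [0.5217, 0.3036, 0.0781]
tool_rot: [-0.0, 0.629, 0.778, -0.0]
contact_force: [1.3, 0.4, -3.6]
gripper_width: 0.643
```

It is 4 mm below the rim top with no contact force, so keep lowering.

Emit:
{"api": "step_arm", "payload": {
  "motion": [
    [0,0,-0.004,0,0,0,255],
    [0,0,-0.008,0,0,0,255],
    [0,0,-0.012,0,0,0,255],
    [0,0,-0.015,0,0,0,255],
    [0,0,-0.017,0,0,0,255],
    [0,0,-0.017,0,0,0,255]
  ]
}}

```text
time: 23.75
tool_pos: [0.5217, 0.3036, 0.0696]
tool_rot: [-0.0, 0.629, 0.778, -0.0]
contact_force: [0.5, 0.2, -4.3]
gripper_width: 0.64
```

Emit:
{"api": "step_arm", "payload": {
  "motion": [
    [0,0,-0.002,0,0,0,255],
    [0,0,-0.003,0,0,0,255],
    [0,0,-0.004,0,0,0,255],
    [0,0,-0.004,0,0,0,255]
  ]
}}

```text
time: 24.15
tool_pos: [0.522, 0.3037, 0.0688]
tool_rot: [0.0, 0.629, 0.778, 0.0]
contact_force: [-3.8, -1.4, 3.2]
gripper_width: 0.642
```

It seats at exactly the expected height. Release and lift.

Emit:
{"api": "step_arm", "payload": {
  "motion": [
    [0,0,0,0,0,0,0],
    [0,0,0,0,0,0,0],
    [0,0,0,0,0,0,0],
    [0,0,0,0,0,0,0],
    [0,0,0,0,0,0,0],
    [0,0,0.04,0,0,0,0],
    [0,0,0.12,0,0,0,0],
    [0,0,0.21,0,0,0,0],
    [0,0,0.3,0,0,0,0],
    [0,0,0.3,0,0,0,0]
  ]
}}

```text
time: 25.15
tool_pos: [0.5257, 0.3053, 0.2272]
tool_rot: [0.004, 0.629, 0.778, 0.007]
contact_force: [0.5, -0.1, 0.8]
gripper_width: 1.002
```

Emit:
{"api": "step_arm", "payload": {
  "motion": [
    [0,0,0,0,0,0,0],
    [0,0,0,0,0,0,0]
  ]
}}

```text
time: 25.35
tool_pos: [0.5211, 0.3033, 0.2162]
tool_rot: [-0.001, 0.629, 0.778, -0.001]
contact_force: [-0.7, 0.1, -0.3]
gripper_width: 1.0
```

Run:
```python
from h import *
p,K,W=cam("wrist"); save(p,"w14",(150,80,480,320),2.4); 
th=np.radians(12);c,s_=np.cos(th),np.sin(th)
def out(z):
    L=np.array([(-.028,-.046),(.028,-.046),(.028,.032),(.014,.046),(-.014,.046),(-.028,.032)])
    return [[.5218+c*x-s_*y,.3055+s_*x+c*y,z] for x,y in L]
q=p.copy(); cv2.polylines(q,[np.int32(np.round(proj(out(.092),K,W)*16))],True,(255,0,0),1,cv2.LINE_AA,4);save(q,"w14o",(150,80,480,320),2.4)
p,K,W=cam("side"); q=p.copy()
cv2.polylines(q,[np.int32(np.round(proj(out(.092),K,W)*16))],True,(255,0,0),1,cv2.LINE_AA,4);save(np.hstack([p[330:460,250:370],q[330:460,250:370]]),"s14",None,3.3)
s=monitor.state();print(s["time"],s["tool_pos"],s["tool_rot"],s["contact_force"],s["gripper_width"])
```

```text
25.45 [0.52079754 0.30312093 0.21532216] [-0.00093141  0.62877375  0.77758581 -0.00173546] [ 0.07111811 -0.43712426 -0.22673672] 0.998232931921771
```

View pics/w14o.png

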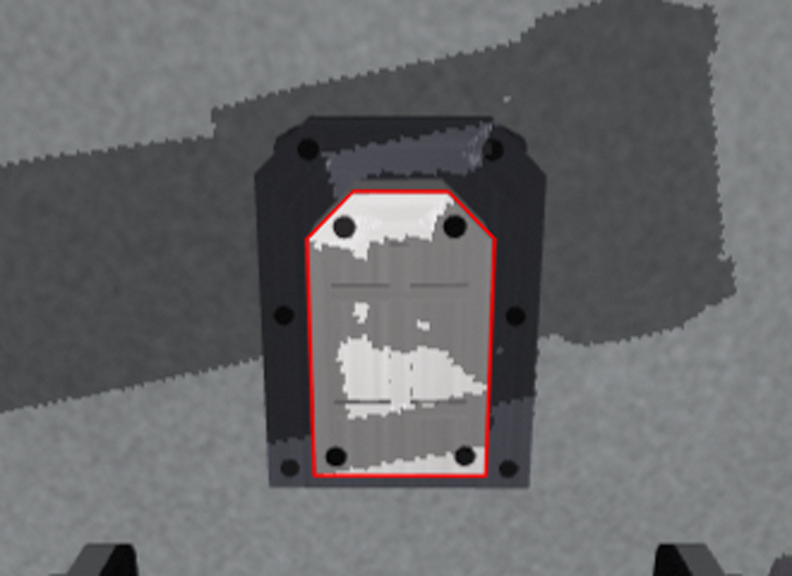

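View pics/s14.png

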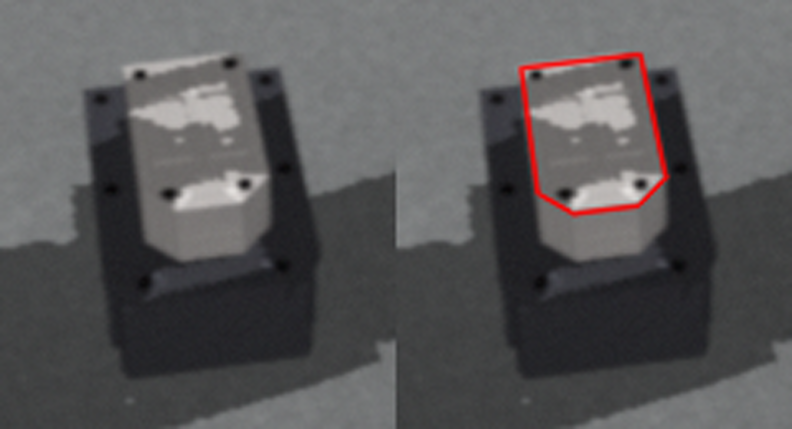

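The modelled outline of the seated cover matches both the wrist and side views, so it is flat and fully down. Next I'll put the pump back.

Emit:
{"api": "step_arm", "payload": {
  "motion": [
    [0.028,-0.582,0.005,0,0,-0.0687,0],
    [0.028,-0.582,0.005,0,0,-0.0687,0],
    [0.028,-0.582,0.005,0,0,-0.0687,0],
    [0.028,-0.582,0.005,0,0,-0.0687,0],
    [0.028,-0.582,0.005,0,0,-0.0687,0],
    [0.028,-0.582,0.005,0,0,-0.0687,0],
    [0.028,-0.582,0.005,0,0,-0.0687,0],
    [0.028,-0.582,0.005,0,0,-0.0687,0],
    [0.028,-0.582,0.005,0,0,-0.0687,0],
    [0.028,-0.582,0.005,0,0,-0.0687,0]
  ]
}}

```text
time: 26.45
tool_pos: [0.5356, 0.0139, 0.2197]
tool_rot: [-0.0, 0.667, 0.745, -0.0]
contact_force: [0.4, 0.7, 0.4]
gripper_width: 0.996
```

Run:
```python
from h import *
p,K,W=cam("wrist"); save(p,"w15",None,1.25)
s=monitor.state();print(s["time"],s["tool_pos"],s["tool_rot"],s["contact_force"],s["gripper_width"])
print(proj([[.535,.0135,.104],[.6335,-.0055,.108]],K,W)*1.25)
```

```text
26.5 [0.53566701 0.01389465 0.21993373] [-3.18055936e-04  6.67179365e-01  7.44897021e-01 -1.46114800e-04] [ 0.41755045  0.16734703 -0.62282041] 1.0019663860484742
[[392.18923881 285.52670877]
 [553.95781698 335.29816281]]
```

View pics/w15.png

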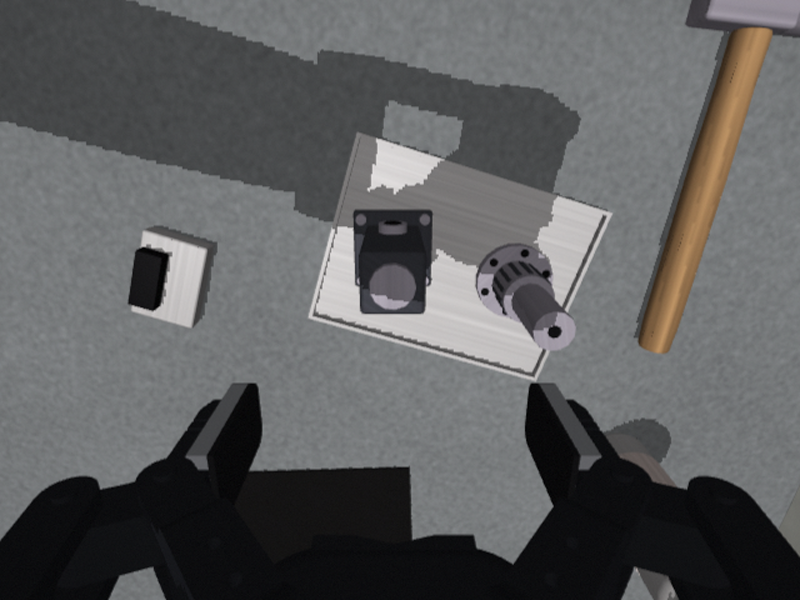

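Emit:
{"api": "step_arm", "payload": {
  "motion": [
    [-0.001,-0.003,-0.08,0,0,0,0],
    [-0.001,-0.003,-0.16,0,0,0,0],
    [-0.001,-0.003,-0.24,0,0,0,0],
    [-0.001,-0.003,-0.29,0,0,0,0],
    [-0.001,-0.003,-0.321,0,0,0,0],
    [-0.001,-0.003,-0.321,0,0,0,0],
    [-0.001,-0.003,-0.321,0,0,0,0],
    [-0.001,-0.003,-0.321,0,0,0,0],
    [-0.001,-0.003,-0.321,0,0,0,0]
  ]
}}

```text
time: 27.4
tool_pos: [0.5368, 0.011, 0.0618]
tool_rot: [0.001, 0.668, 0.744, 0.001]
contact_force: [0.1, -0.7, 0.3]
gripper_width: 1.002
```

Emit:
{"api": "step_arm", "payload": {
  "motion": [
    [0,0,0,0,0,0,255],
    [0,0,0,0,0,0,255],
    [0,0,0,0,0,0,255],
    [0,0,0,0,0,0,255],
    [0,0,0,0,0,0,255],
    [0,0,0,0,0,0,255],
    [0,0,0,0,0,0,255]
  ]
}}

```text
time: 28.1
tool_pos: [0.5355, 0.011, 0.0602]
tool_rot: [0.0, 0.668, 0.744, -0.0]
contact_force: [-2.1, 0.2, 5.0]
gripper_width: 0.459
```

Run:
```python
from h import *
p,K,W=cam("wrist"); save(p,"w16",None,1)
s=monitor.state();print(s["tool_pos"],s["tool_rot"],s["contact_force"],s["gripper_width"])
q=s["tool_rot"];print(np.degrees(2*np.arctan2(q[2],q[1]))-90)
```

```text
[0.53546355 0.01100925 0.06017921] [ 9.63485555e-05  6.67968297e-01  7.44189723e-01 -2.58303683e-05] [-3.16859705  0.99400423  5.82157376] 0.46036392306070495
6.1790994492967
```

View pics/w16.png

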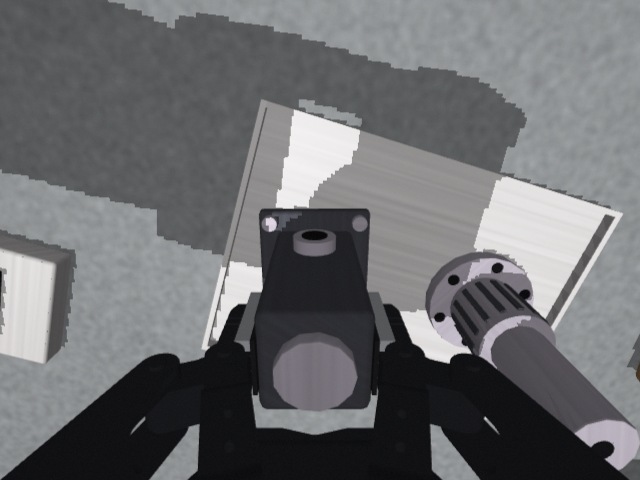

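Emit:
{"api": "step_arm", "payload": {
  "motion": [
    [0,0,0.04,0,0,0,255],
    [0,0,0.1,0,0,0,255],
    [0,0,0.16,0,0,0,255],
    [-0.03,-0.08,0.16,0,0,0,255],
    [-0.07,-0.17,0.16,0,0,0,255],
    [-0.11,-0.26,0.16,0,0,0,255],
    [-0.14,-0.35,0.16,0,0,0,255],
    [-0.18,-0.44,0.16,0,0,0,255],
    [-0.21,-0.53,0.16,0,0,0,255],
    [-0.23,-0.58,0.16,0,0,0,255]
  ]
}}

```text
time: 29.15
tool_pos: [0.418, -0.2809, 0.1376]
tool_rot: [-0.001, 0.669, 0.743, -0.0]
contact_force: [0.5, 0.6, -4.9]
gripper_width: 0.462
```

Emit:
{"api": "step_arm", "payload": {
  "motion": [
    [-0.0168,-0.0388,0,0,0,0,255],
    [-0.0168,-0.0388,-0.03,0,0,0,255],
    [-0.0168,-0.0388,-0.06,0,0,0,255],
    [-0.0168,-0.0388,-0.09,0,0,0,255],
    [-0.0168,-0.0388,-0.12,0,0,0,255],
    [-0.0168,-0.0388,-0.14,0,0,0,255],
    [-0.0168,-0.0388,-0.145,0,0,0,255],
    [-0.0168,-0.0388,-0.145,0,0,0,255],
    [-0.0168,-0.0388,-0.145,0,0,0,255],
    [-0.0168,-0.0388,-0.145,0,0,0,255]
  ]
}}

```text
time: 30.15
tool_pos: [0.4126, -0.2989, 0.0684]
tool_rot: [0.001, 0.668, 0.744, -0.0]
contact_force: [-0.3, -1.0, -5.5]
gripper_width: 0.46
```

Emit:
{"api": "step_arm", "payload": {
  "motion": [
    [-0.0006,0.0008,-0.004,0,0,0,255],
    [-0.0006,0.0008,-0.008,0,0,0,255],
    [-0.0006,0.0008,-0.011,0,0,0,255],
    [-0.0006,0.0008,-0.013,0,0,0,255],
    [-0.0006,0.0008,-0.014,0,0,0,255],
    [-0.0006,0.0008,-0.014,0,0,0,255]
  ]
}}

```text
time: 30.75
tool_pos: [0.4116, -0.2979, 0.0604]
tool_rot: [-0.0, 0.668, 0.744, -0.0]
contact_force: [-0.8, 1.1, -3.0]
gripper_width: 0.457
```

Emit:
{"api": "step_arm", "payload": {
  "motion": [
    [0.0006,-0.0008,-0.001,0,0,0,255],
    [0.0006,-0.0008,-0.002,0,0,0,255],
    [0.0006,-0.0008,-0.003,0,0,0,255],
    [0.0006,-0.0008,-0.003,0,0,0,255]
  ]
}}

```text
time: 31.15
tool_pos: [0.4118, -0.2981, 0.0605]
tool_rot: [-0.001, 0.668, 0.744, -0.0]
contact_force: [-6.6, 4.6, 8.6]
gripper_width: 0.46
```

Emit:
{"api": "step_arm", "payload": {
  "motion": [
    [0,0,0,0,0,0,0],
    [0,0,0,0,0,0,0],
    [0,0,0,0,0,0,0],
    [0,0,0,0,0,0,0],
    [0,0,0,0,0,0,0],
    [0,0,0.05,0,0,0,0],
    [0,0,0.13,0,0,0,0],
    [0,0,0.22,0,0,0,0],
    [0,0,0.312,0,0,0,0],
    [0,0,0.312,0,0,0,0]
  ]
}}

```text
time: 32.15
tool_pos: [0.415, -0.3012, 0.2235]
tool_rot: [0.007, 0.668, 0.744, -0.0]
contact_force: [-0.2, 0.4, -0.2]
gripper_width: 1.003
```

Emit:
{"api": "step_arm", "payload": {
  "motion": [
    [0,0,0,0,0,0,0],
    [0,0,0,0,0,0,0],
    [0,0,0,0,0,0,0]
  ]
}}

```text
time: 32.45
tool_pos: [0.4111, -0.2976, 0.2126]
tool_rot: [-0.002, 0.668, 0.744, 0.0]
contact_force: [-0.4, 0.2, -0.4]
gripper_width: 0.998
```

Run:
```python
from h import *
p,K,W=cam("wrist"); save(p,"w17",(160,80,500,320),2.35); np.savez("w17.npz",p=p,K=K,W=W)
s=monitor.state();print(s["time"],s["tool_pos"],s["tool_rot"],s["contact_force"],s["gripper_width"])
```

```text
32.5 [ 0.41121078 -0.29762482  0.21268511] [-1.79041806e-03  6.67994880e-01  7.44163711e-01  7.89007807e-05] [ 0.21980588 -0.35235122  1.04468667] 0.9994985717022871
```

View pics/w17.png

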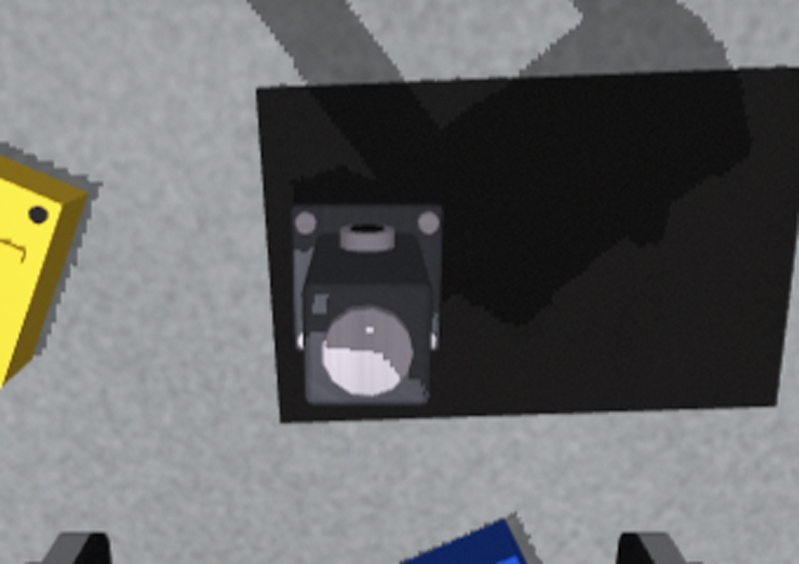

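Run:
```python
from h import *
for n,cap,port,ft in [("w5",(364,356),(364,241),[(290,210),(439,210)]),("w17",(367,351),(367,236),[(293,205),(442,205)])]:
    w=np.load(n+".npz")
    f=lambda x,y,z:plane((x/2.35+160-.3,y/2.35+80-.3),z,w["K"],w["W"]).round(4)
    print(n,f(*cap,.104),[f(*t,.011) for t in ft],"mat corner TL",f(*((255,94) if n=="w5" else (257,88)),.003),"BL",f(*((279,424) if n=="w5" else (281,422)),.003))
```

```text
w5 [ 0.4117 -0.2959  0.104 ] [array([ 0.3795, -0.2697,  0.011 ]), array([ 0.4379, -0.2633,  0.011 ])] mat corner TL [ 0.3619 -0.2278  0.003 ] BL [ 0.3818 -0.3647  0.003 ]
w17 [ 0.4117 -0.2957  0.104 ] [array([ 0.3799, -0.2695,  0.011 ]), array([ 0.4376, -0.2633,  0.011 ])] mat corner TL [ 0.362  -0.2279  0.003 ] BL [ 0.3819 -0.3648  0.003 ]
```

The pump is back within 0.5 mm of where it stood. Now the shaft.

Emit:
{"api": "step_arm", "payload": {
  "motion": [
    [0.444,0.585,0.01,0,0,0.0233,0],
    [0.444,0.585,0.01,0,0,0.0233,0],
    [0.444,0.585,0.01,0,0,0.0233,0],
    [0.444,0.585,0.01,0,0,0.0233,0],
    [0.444,0.585,0.01,0,0,0.0233,0],
    [0.444,0.585,0.01,0,0,0.0233,0],
    [0.444,0.585,0.01,0,0,0.0233,0],
    [0.444,0.585,0.01,0,0,0.0233,0],
    [0.444,0.585,0.01,0,0,0.0233,0],
    [0.444,0.585,0.01,0,0,0.0233,0]
  ]
}}

```text
time: 33.5
tool_pos: [0.6332, -0.0063, 0.2186]
tool_rot: [-0.001, 0.655, 0.756, -0.001]
contact_force: [-0.9, -0.6, 0.5]
gripper_width: 1.0
```

Run:
```python
from h import *
p,K,W=cam("wrist"); p,K,W=cam("wrist"); save(p,"w18",(200,120,420,290),3.6)
s=monitor.state();print(s["time"],s["tool_pos"],s["tool_rot"],s["contact_force"])
np.savez("w18.npz",p=p,K=K,W=W)
```

```text
33.6 [ 0.63313422 -0.00712972  0.21927395] [-3.36308649e-04  6.55464832e-01  7.55225457e-01 -4.99340954e-04] [ 0.29765316 -1.03431451  0.74652928]
```

View pics/w18.png

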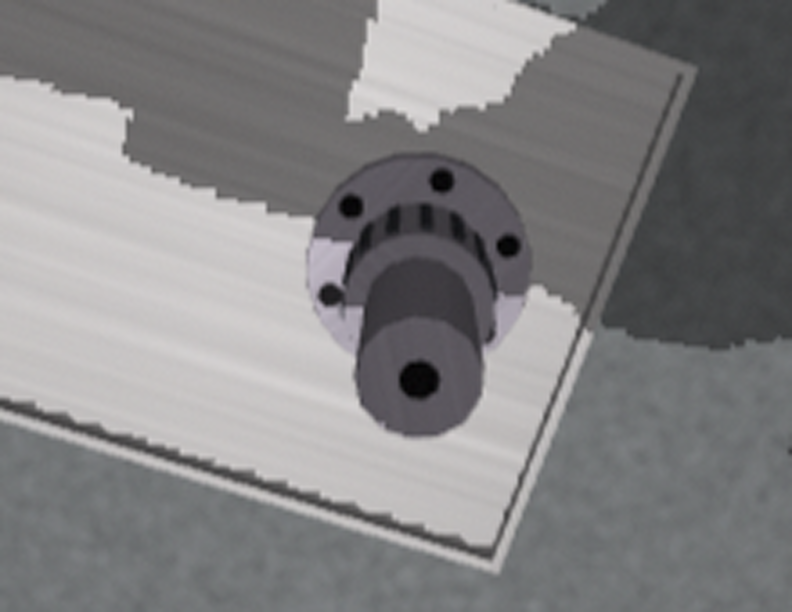

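Run:
```python
from h import *
w=np.load("w18.npz");print(plane((419/3.6+200-.35,379/3.6+120-.35),.108,w["K"],w["W"]))
```

```text
[ 0.63347352 -0.00298342  0.108     ]
```

Emit:
{"api": "step_arm", "payload": {
  "motion": [
    [0.001,0.004,-0.08,0,0,0,0],
    [0.001,0.004,-0.16,0,0,0,0],
    [0.001,0.004,-0.22,0,0,0,0],
    [0.001,0.004,-0.27,0,0,0,0],
    [0.001,0.004,-0.302,0,0,0,0],
    [0.001,0.004,-0.302,0,0,0,0],
    [0.001,0.004,-0.302,0,0,0,0],
    [0.001,0.004,-0.302,0,0,0,0],
    [0.001,0.004,-0.302,0,0,0,0]
  ]
}}

```text
time: 34.5
tool_pos: [0.6358, -0.0041, 0.0709]
tool_rot: [0.001, 0.655, 0.756, 0.001]
contact_force: [-0.5, -0.5, -0.6]
gripper_width: 0.999
```

Emit:
{"api": "step_arm", "payload": {
  "motion": [
    [0,0,0,0,0,0,255],
    [0,0,0,0,0,0,255],
    [0,0,0,0,0,0,255],
    [0,0,0,0,0,0,255],
    [0,0,0,0,0,0,255],
    [0,0,0,0,0,0,255],
    [0,0,0,0,0,0,255],
    [0,0,0,0,0,0,255]
  ]
}}

```text
time: 35.3
tool_pos: [0.6342, -0.0038, 0.0689]
tool_rot: [-0.0, 0.655, 0.756, -0.0]
contact_force: [-4.0, 0.6, 3.1]
gripper_width: 0.293
```

Run:
```python
from h import *
p,K,W=cam("wrist"); save(p,"w19",None,1)
s=monitor.state();print(s["time"],s["tool_pos"],s["tool_rot"],s["contact_force"],s["gripper_width"])
```

```text
35.35 [ 0.63418789 -0.0037835   0.06894239] [-3.00059073e-04  6.54849254e-01  7.55759422e-01 -2.45301917e-04] [-3.92406856 -0.47574017  4.52335557] 0.28958742792223907
```

View pics/w19.png

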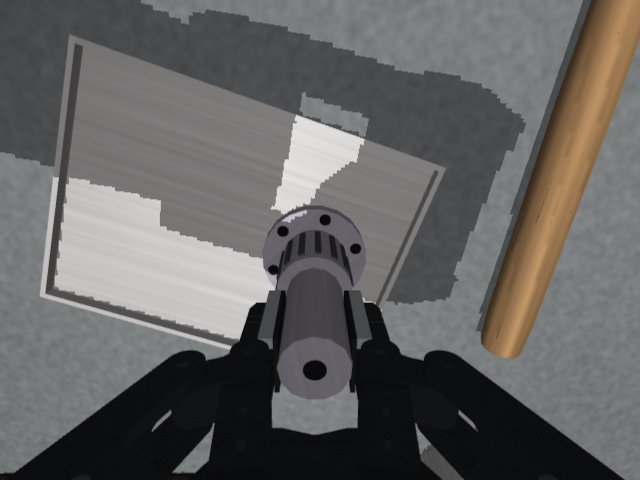

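Run:
```python
from h import *
f=eyes.grab_frame("wrist");K=f["mtx"];H=f["hand_eye"]
for r,zt in [(373.5,-.0402),(370,-.0391)]:
    d=H[:3,:3]@np.linalg.inv(K)@[314.5,r,1];o=H[:3,3];print(o+d*(zt-o[2])/d[2])
```

```text
[ 6.27793879e-04 -2.01458457e-05 -4.02000000e-02]
[ 1.12756386e-03 -1.98925184e-05 -3.91000000e-02]
```

Emit:
{"api": "step_arm", "payload": {
  "motion": [
    [0,0,0.04,0,0,0,255],
    [0,0,0.09,0,0,0,255],
    [0,0,0.14,0,0,0,255],
    [-0.03,-0.08,0.14,0,0,0,255],
    [-0.06,-0.17,0.14,0,0,0,255],
    [-0.09,-0.26,0.14,0,0,0,255],
    [-0.12,-0.35,0.14,0,0,0,255],
    [-0.15,-0.44,0.14,0,0,0,255],
    [-0.18,-0.51,0.14,0,0,0,255],
    [-0.1816,-0.52,0.14,0,0,0,255]
  ]
}}

```text
time: 36.4
tool_pos: [0.5409, -0.2672, 0.1361]
tool_rot: [-0.001, 0.657, 0.754, -0.001]
contact_force: [0.4, 0.9, -7.4]
gripper_width: 0.289
```

Emit:
{"api": "step_arm", "payload": {
  "motion": [
    [0,0,-0.01,0,0,0,255],
    [0,0,-0.03,0,0,0,255],
    [0,0,-0.06,0,0,0,255],
    [0,0,-0.09,0,0,0,255],
    [0,0,-0.11,0,0,0,255],
    [0,0,-0.122,0,0,0,255],
    [0,0,-0.126,0,0,0,255],
    [0,0,-0.126,0,0,0,255],
    [0,0,-0.126,0,0,0,255]
  ]
}}

```text
time: 37.3
tool_pos: [0.5442, -0.2642, 0.0767]
tool_rot: [0.001, 0.655, 0.756, 0.0]
contact_force: [-0.2, -0.2, -6.1]
gripper_width: 0.288
```

Emit:
{"api": "step_arm", "payload": {
  "motion": [
    [-0.0008,0.0006,-0.004,0,0,0,255],
    [-0.0008,0.0006,-0.008,0,0,0,255],
    [-0.0008,0.0006,-0.011,0,0,0,255],
    [-0.0008,0.0006,-0.013,0,0,0,255],
    [-0.0008,0.0006,-0.014,0,0,0,255],
    [-0.0008,0.0006,-0.014,0,0,0,255]
  ]
}}

```text
time: 37.9
tool_pos: [0.5433, -0.2635, 0.0694]
tool_rot: [-0.0, 0.655, 0.756, -0.0]
contact_force: [-2.7, 2.0, -1.7]
gripper_width: 0.291
```

Light contact has begun; go 1 mm more, then release.

Emit:
{"api": "step_arm", "payload": {
  "motion": [
    [0,0,-0.001,0,0,0,255],
    [0,0,-0.002,0,0,0,255],
    [0,0,-0.002,0,0,0,255]
  ]
}}

```text
time: 38.2
tool_pos: [0.5435, -0.2636, 0.0694]
tool_rot: [-0.0, 0.655, 0.756, -0.0]
contact_force: [-3.9, 4.0, 5.4]
gripper_width: 0.29
```

Emit:
{"api": "step_arm", "payload": {
  "motion": [
    [0,0,0,0,0,0,0],
    [0,0,0,0,0,0,0],
    [0,0,0,0,0,0,0],
    [0,0,0,0,0,0,0],
    [0,0,0,0,0,0,0],
    [0,0,0.05,0,0,0,0],
    [0,0,0.13,0,0,0,0],
    [0,0,0.22,0,0,0,0],
    [0,0,0.3,0,0,0,0],
    [0,0,0.3,0,0,0,0]
  ]
}}

```text
time: 39.2
tool_pos: [0.5466, -0.2656, 0.2265]
tool_rot: [0.007, 0.655, 0.756, 0.001]
contact_force: [0.2, 0.0, 1.1]
gripper_width: 1.001
```

Emit:
{"api": "step_arm", "payload": {
  "motion": [
    [-0.131,-0.03,0.084,0,0,0,0],
    [-0.131,-0.03,0.084,0,0,0,0],
    [-0.131,-0.03,0.084,0,0,0,0],
    [-0.131,-0.03,0.084,0,0,0,0],
    [-0.131,-0.03,0.084,0,0,0,0],
    [-0.131,-0.03,0.084,0,0,0,0],
    [-0.131,-0.03,0.084,0,0,0,0]
  ]
}}

```text
time: 39.9
tool_pos: [0.478, -0.2781, 0.2587]
tool_rot: [-0.001, 0.655, 0.756, -0.0]
contact_force: [0.6, -0.2, -0.3]
gripper_width: 1.0
```

Run:
```python
from h import *
p,K,W=cam("wrist"); save(p,"w20",None,1.25); np.savez("w20.npz",p=p,K=K,W=W)
p,K,W=cam("side"); save(p,"s20",None,1.25)
s=monitor.state();print(s["time"],s["tool_pos"],s["tool_rot"],s["contact_force"])
```

```text
40.0 [ 0.47794828 -0.27821837  0.25912754] [-5.58761761e-04  6.54637160e-01  7.55943038e-01 -1.17970370e-05] [-0.16980483  0.11565252  0.57264293]
```

View pics/w20.png

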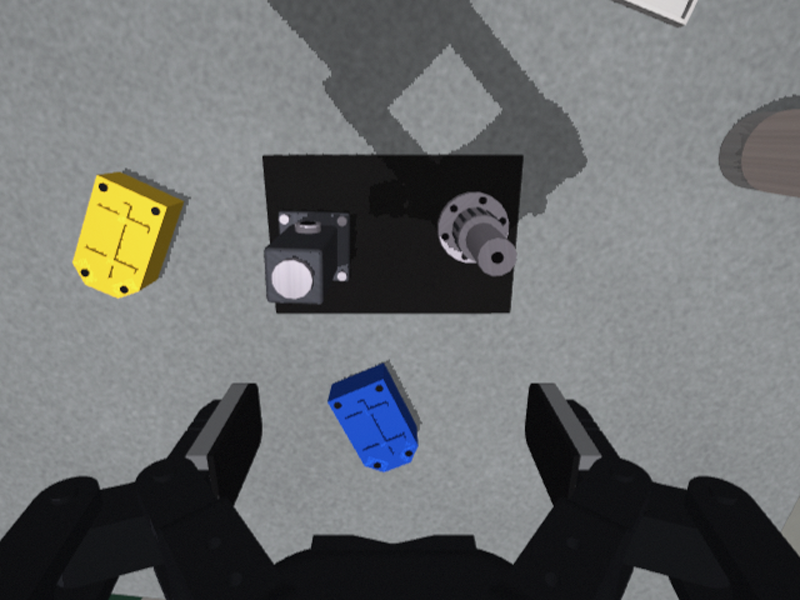

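View pics/s20.png

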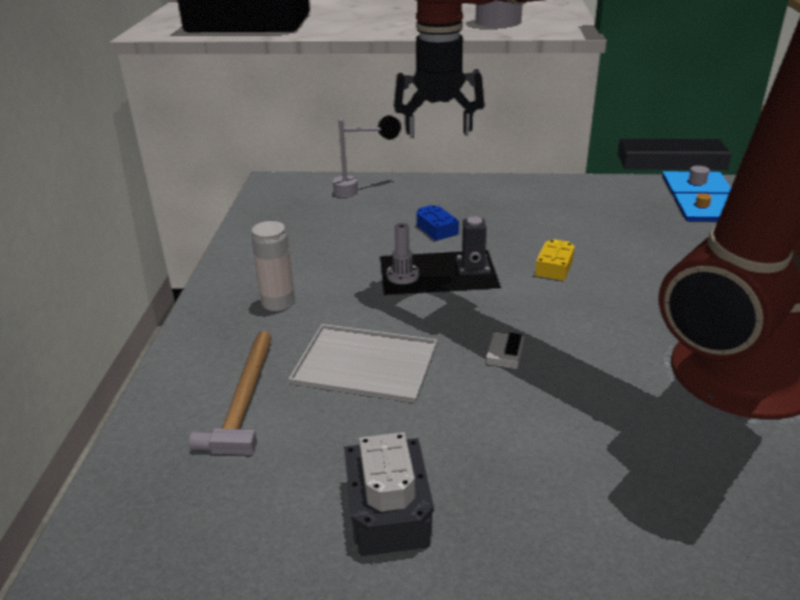

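The final view matches the first one: shaft top at (497,258) against (497,257), pump cap at (292,279) against (293,276). In those same pictures the mat edge itself moved down by about 1 px. The tray is empty, the cover is seated, the bystanders are unmoved and the gripper is clear, so I'm handing in.

Run:
```python
from h import *
w=np.load("w20.npz");P=lambda x,y,z:plane((x/1.25-.1,y/1.25-.1),z,w["K"],w["W"])[:2].round(4)
print(P(497,258,.108),P(292,279,.104))
print(manip.job_done())
```

```text
[ 0.5431 -0.2614] [ 0.4124 -0.296 ]
the job is handed in; nothing more can be done
None
```

The job is done and handed in at about 40 s of the 136 s allowed. I moved the shaft and then the pump into the drip tray, fitted the cover on the housing, then put the pump and the shaft back on the mat.

**Last checks:**
- **Cover:** it made contact at exactly the height expected for fully seated. Its outline matches the predicted seated pose in the wrist and side pictures, with the chamfered corners at the +y end.
- **Shaft and pump:** both stand upright on the mat, about 1 mm or less from where they were first measured. One wrist measurement of the shaft in the tray differed by about 2–3 mm from its release point. I allowed for this by checking it again once it was gripped.
- **Bystanders:** the hammer, can, control module and the look-alike covers were not touched.
- **Forces:** the highest wrist force I saw at the end of a move was about 12 N. Forces between those readings were not recorded.

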